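# Turn and lay out the domed strainers

### The arm

A 6-joint arm with a two-finger parallel gripper is mounted at the origin on the work surface. World frame = base frame: x ahead of the robot, y to its left, z up, the work surface at z = 0. Lengths are in m, angles in degrees, forces in N, time in s.
With the tool pointing down it reaches from about 0.25 to 0.775 m from the base axis. Payload 8.9 kg.
Tool frame: the origin (TCP) lies at the very end of the fingers, on their centre line; the grasp point (between the pads) lies 19 mm behind it; z points along the fingers, y is the direction in which the jaws open and shut (so a half turn about z gives the same grasp; the last joint's range is limited). The gripper opens to 85 mm and grips with 20 to 120 N. Pads are 22 mm wide; open, the fingers measure 114 mm over their backs; the gripper's body (76 mm by 85 mm) begins 54 mm behind the grasp point. The pads swing forward as they close: fully open they stand 13 mm farther back than shut.
Start: joints at [-82.867, 16.656, -8.789, 64.555, 0, 82.019], TCP at [0.137, -0.507, 0.231] pointing down, gripper open.
Joint ranges: [-144.48, 144.48], [-52.06, 99.96], [-74.48, 78.29], [-112.23, 115.85], [-86.99, 84.42], [-180, 180]. Speed limits (degrees/s): [127.2, 127.2, 159.86, 180, 180, 180].

### API

Orientations are given as a 3x3 rotation matrix whose columns are the frame's x, y, z axes.
In Python, from cell import readout, cams, job, look_for, silhouettes gives the robot as it stands.
- The arm moves only by the tool drive_tool, never from a script. Its argument "rows" is a list of rows, each a list of 7 numbers: the turn, a rotation vector about the tool's x, y, z in degrees, then the shift along the tool's x, y, z in units of 50 mm (1.0 is 50 mm), then the closure, from 0 (fully open) to 1 (shut). In form: [[rx, ry, rz, dx, dy, dz, fingers], ...]. A call has 1 to 12 rows; each row shifts and turns the pose as measured when the row begins, along the tool's axes as they then stand; what a row does not reach is not made up. A row lasts 1/10 s, in which the tool goes at most 50 mm and 8.59 degrees, less where a joint would pass 70% of its speed; a pose out of reach is approached as far as the arm can. A call is refused whole if a number of a shift passes 1 or a number of a turn 8.59, either way. A call with a gripper value outside its range is refused whole. The fingers move at their own pace and stop on an object; "newtons" is the grip in N (left out, the last holds). Time passes only in rows, so rows that do not move let the fingers close. It gives the time, the measured TCP pose, the force and the opening at its end, in the units of the state.
- readout.observe(): the state, without advancing time (a new reading comes with each control period).
- cams.grab_frame(name): name is "scene" or "side" or "wrist"; returns the picture (384x512x3 uint8, red, green, blue); there is no depth.
- cams.calibration(name): a dict with "fx", "fy", "cx", "cy" (pixels), "cam_to_world" (4x4, takes a point from camera to world coordinates). Camera axes: x right, y down, z forward; pixel columns grow to the right and rows downward; lengths in m; the calibration is good to about 2 mm. A picture is of the moment at which its call begins: read the wrist's pose just before it. calibration takes no time and is no camera call; for the wrist camera it gives the pose at the moment of the call.
- job.finish_job(): hands the job in, once; it reports no verdict.
Trained networks look in the newest picture that a camera, given by its name, has taken for a name from the list of things; names that differ only in an ending like _2 or _b are one class to them, and where a whole thing is asked for, a point or a joint stands for the part that bears it (a point fixed in the world has none). Each returns a list of dicts, best first, with "conf" (0 to 1); they miss things now and then, are a little off and sometimes report something else, mostly with a low value. They report only what shows in the picture. A call takes as long as a camera call.
- look_for(name, camera): "location" ([column, row] in pixels, amid what is visible of it).
- silhouettes(name, camera): "region" (384x512 bool, what is visible of it) and "location" ([column, row] in pixels, amid what is visible of it).
The state is a dict: "clock": time; "joint_pos": joint angles; "joint_vel": joint speeds; "joint_efforts": joint torques, N m; "tcp_pos": TCP position; "ee_rot": TCP orientation; "contact_force": force on the tool from outside, world axes, zero at the start; "moment": the same for the moment, N m; "opening": opening from 0.0 (shut) to 1.0 (fully open).
Only numpy, scipy, OpenCV 4.12 (cv2) and the standard library are available. Lean on these libraries where they do the work, as an engineer would, in place of code of your own. Each camera call takes 0.05 s, during which the arm holds its last target. There are 200 camera calls.

### The job

Two stacks of nested strainers stand on the bench: lift the top strainer (blue dome) straight off each stack and lay both on the drain tray, one squarely centred on each black seat, each with its blue dome facing up, turning over any that is the wrong way up. The smaller grey strainers stay nested on their stands, and everything else on the bench is left standing where it is. Part of the bench between the stacks, the tray and the robot is free for setting a strainer down on the way.

Things in the scene. Friction and masses are not known exactly. Their poses are not given: they have to be found in the camera images.
- strainer_a: Dish: brass ring flange, 62 mm outside, 50 mm hole, 8 mm thick, upright edge; on one side a hollow blue perforated dome 12 mm proud (46 mm wide at the flange, 32 mm at its flat top), the other side open, white inside. About 70 g, centre of mass within 3 mm of the origin. Origin: centre of the flange, mid-thickness; z towards the dome. Starts on top of the cup stand's stack, hollow side up (z down).
- strainer_b: Like strainer_a (shape, size, origin, axes). Starts on top of the post stand's stack, dome up. Both start with the flange centre 42 mm above the bench; the flange rests on the smaller flange below, dome and hollow nested with about 2 mm to spare all round; nothing clips.
- lower_cup: Smaller strainer with a grey dome, flange 56 mm across and 8 mm thick, otherwise the same shape (50 g, loose): lies hollow side up (z down) on the cup stand, under strainer_a, and must stay there. Origin: centre of its flange, mid-thickness, 34 mm above the bench.
- lower_hat: The same smaller grey strainer, dome up (z up), on the post stand under strainer_b; must stay there. Origin: centre of its flange, mid-thickness, 34 mm above the bench.
- cup_stand_top (a point): Centre of the top of the cup stand, a steel tube 56 mm across standing 30 mm high, on a foot 84 mm across and 8 mm high, fixed to the bench. z up.
- post_stand_top (a point): Centre of the top face of the post stand, a steel post 56 mm across and 30 mm high on a foot 84 mm across and 8 mm high, fixed to the bench (a 40 mm wide, 7 mm high boss above it locates the lower strainer). z up. Which of the two stands and the tray lies left, right or ahead changes from start to start.
- seat_1 (a point): Centre of the top of one of the two seats (flat black rubber pads 58 mm across, tops 22 mm above the bench) of the fixed white drain tray (90 x 200 mm, rim 10 mm high). Seats 100 mm apart along the tray. x across the tray, y along it, z up. A strainer lying on it dome up has its origin 4 mm above this point.
- seat_2 (a point): Centre of the top of the other seat; as seat_1.
- air_vent: Bystander: brass air vent standing upright, 38 mm across, 104 mm high; origin under its centre.
- grease_jar: Bystander: small jar with a red cap, 44 mm across, 60 mm high; origin under its centre.
- pipe_tee: Bystander: copper pipe tee lying flat, 60 x 40 mm, 32 mm high; origin under its centre.
- coupling: Bystander: brass coupling, 36 mm across, 35 mm high; origin under its centre.
- sealant_can: Bystander: can with a green label, 60 mm across, 110 mm high; origin under its centre.
- cleaner: Bystander: green cleaner bottle with a blue cap, 66 mm across, 190 mm high; origin under its centre.
- wrench: Bystander: wrench lying on the bench beyond the work area, about 180 mm long along its x axis, under 25 mm high; origin under its middle.
- brush: Bystander: brush lying near the robot on its right, about 200 mm long along its x axis, under 40 mm high; origin under its middle.

How it is judged (in metres and radians):
At the end, for the whole second after the job is handed in: strainer_a and strainer_b lie at rest on different seats, within 10 mm of its centre, origin 0 to 9 mm above it, dome up within 0.12 rad; each lower strainer is within 10 mm of its stand's centre, flat on it (0 to 9 mm up), same way up within 0.14 rad (((horizontal distance between strainer_a and seat_1 below 0.01 m and z of strainer_a in the frame of seat_1 between 0 and 0.009 m and horizontal distance between strainer_b and seat_2 below 0.01 m and z of strainer_b in the frame of seat_2 between 0 and 0.009 m) or (horizontal distance between strainer_a and seat_2 below 0.01 m and z of strainer_a in the frame of seat_2 between 0 and 0.009 m and horizontal distance between strainer_b and seat_1 below 0.01 m and z of strainer_b in the frame of seat_1 between 0 and 0.009 m)) and angle between each of strainer_a, strainer_b's own z axis and vertical below 0.12 rad and linear speed of each of strainer_a, strainer_b below 0.02 m/s and horizontal distance between lower_cup and cup_stand_top below 0.01 m and z of lower_cup in the frame of cup_stand_top between 0 and 0.009 m and horizontal distance between lower_hat and post_stand_top below 0.01 m and z of lower_hat in the frame of post_stand_top between 0 and 0.009 m and angle between lower_cup's own z axis and vertical above 3 rad and angle between lower_hat's own z axis and vertical below 0.14 rad); the robot touches nothing.
It fails at once if a bystander is shifted by more than 30 mm (distance of any of air_vent, grease_jar, pipe_tee, coupling, sealant_can, cleaner, wrench, brush from where it was at the start of the episode above 0.03 m).
It fails at once if an upright bystander (air vent, jar, coupling, can, bottle) is tipped by more than 0.6 rad (angle between any of air_vent, grease_jar, coupling, sealant_can, cleaner's own z axis and vertical above 0.6 rad).
It also fails if it takes over 64 s, if anything falls off the work surface, if the arm or the gripper's body presses on something with over 40 N, if the wrist force passes 120 N, or if a joint passes its speed limit or range.

## Working session

There is one attempt and no reset: what is moved stays moved. The work goes in short steps, Python scripts to look and compute and a tool call to move; the robot and the scene stay as the last step left them, time stands still between calls to the robot, and variables do not carry over. Pictures are saved under pics/ and viewed, about 8 in all and at most 12, crops included, and the job is handed in when it is done.

Besides the shell and the picture viewer there is one more tool, called after ">>>" in YAML: its name, and indented under it one key for each argument. drive_tool: Moves the arm, as the interface text tells. Its arguments: {"type":"object","properties":{"rows":{"type":"array"},"newtons":{"type":"number"}},"required":["rows"]}

```bash
ls; mkdir -p pics
python3 - <<'E'
from cell import readout,cams,job,look_for,silhouettes
import cv2,numpy as np
print(readout.observe())
ims=[]
for n in("scene","side"):
    im=cams.grab_frame(n); cv2.imwrite(f"pics/{n}0.png",im[:,:,::-1]); 
    c=cams.calibration(n); print(n,c)
E
```

```text
pics
{'clock': 0.0, 'joint_pos': array([-8.28697664e+01,  1.66897786e+01, -8.83000569e+00,  6.45533731e+01,
       -1.17629473e-03,  8.20167158e+01]), 'joint_vel': array([ 0.05173362, -0.0197306 , -0.06114894,  0.04841127,  0.00216074,
        0.06787467]), 'joint_efforts': array([-4.09583794e-03, -5.37143934e+01,  3.31370759e+01,  1.58612081e-02,
       -3.50263554e-04, -4.00054603e-06]), 'tcp_pos': array([ 0.13681154, -0.50642596,  0.23073151]), 'ee_rot': array([[ 9.65411154e-01,  2.60732185e-01, -1.78859048e-04],
       [ 2.60732199e-01, -9.65410338e-01,  1.26441512e-03],
       [ 1.57001343e-04, -1.26731477e-03, -9.99999185e-01]]), 'contact_force': array([-0.09128208, -0.16781039, -0.64040158]), 'moment': array([ 0.00079392, -0.01301713,  0.02807806]), 'opening': 1.0003252945598067}
scene {'fx': 391.66952555437456, 'fy': 391.66952555437456, 'cx': 257.11249336976255, 'cy': 193.48424691361205, 'cam_to_world': array([[ 0.80307248,  0.40787488, -0.43441071,  1.09228011],
       [ 0.59583355, -0.55888545,  0.57674035, -0.73896431],
       [-0.00754792, -0.72200078, -0.69185106,  0.91696799],
       [ 0.        ,  0.        ,  0.        ,  1.        ]])}
side {'fx': 379.23932509294457, 'fy': 379.23932509294457, 'cx': 257.493050074722, 'cy': 191.5739147597338, 'cam_to_world': array([[-0.99944353, -0.01577274,  0.0293913 ,  0.48038905],
       [-0.03288903,  0.61291498, -0.78946408,  0.90363399],
       [-0.00556235, -0.78999142, -0.61309266,  0.76121523],
       [ 0.        ,  0.        ,  0.        ,  1.        ]])}
```

View pics/scene0.png

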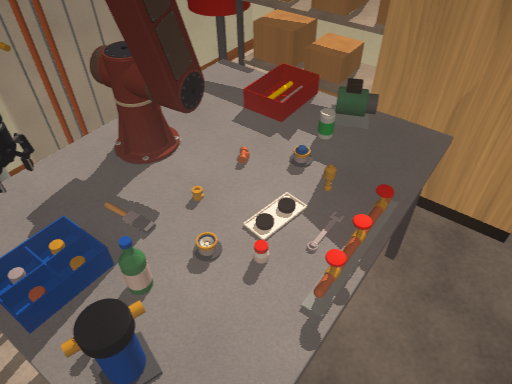

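View pics/side0.png

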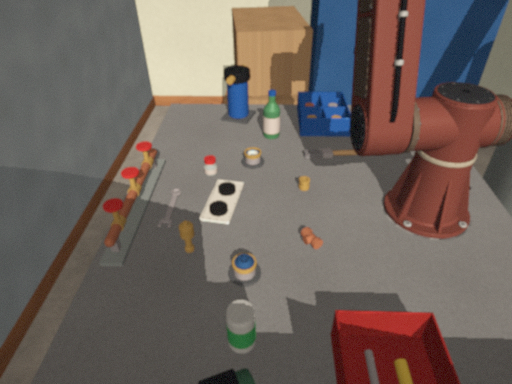

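```bash
cat > h.py <<'E'
from cell import readout,cams,job,look_for,silhouettes
import cv2,numpy as np
def px2w(cam,uv,z,c=None):
    c=c or cams.calibration(cam); T=c["cam_to_world"]
    d=T[:3,:3]@np.array([(uv[0]-c["cx"])/c["fx"],(uv[1]-c["cy"])/c["fy"],1])
    return T[:3,3]+d*(z-T[2,3])/d[2]
def w2px(cam,p,c=None):
    c=c or cams.calibration(cam); T=c["cam_to_world"]
    q=T[:3,:3].T@(np.asarray(p,float)-T[:3,3]); return np.array([c["fx"]*q[0]/q[2]+c["cx"],c["fy"]*q[1]/q[2]+c["cy"]])
E
python3 - <<'E'
from h import *
H=dict(strainer_a=.044,lower_cup=.034,cup_stand_top=.03,post_stand_top=.03,seat_1=.022,air_vent=.052,grease_jar=.03,pipe_tee=.016,coupling=.018,sealant_can=.055,cleaner=.095,wrench=.01,brush=.02)
for n,z in H.items():
  for cam in("scene","side"):
    for r in look_for(n,cam)[:3]:
      print(n,cam,round(r["conf"],2),np.round(r["location"]),np.round(px2w(cam,r["location"],z),3))
E
```

```text
strainer_a scene 0.64 [205. 240.] [ 0.54  -0.255  0.044]
strainer_a side 0.86 [243. 260.] [0.542 0.261 0.044]
strainer_a side 0.55 [248. 153.] [ 0.555 -0.244  0.044]
cup_stand_top scene 0.75 [208. 255.] [ 0.574 -0.283  0.03 ]
cup_stand_top side 0.71 [253. 161.] [ 0.537 -0.21   0.03 ]
post_stand_top scene 0.52 [301. 161.] [0.563 0.228 0.03 ]
post_stand_top side 0.63 [244. 278.] [0.538 0.304 0.03 ]
post_stand_top side 0.31 [241. 329.] [0.535 0.443 0.03 ]
seat_1 scene 0.81 [272. 219.] [ 0.634 -0.057  0.022]
seat_1 side 0.92 [220. 203.] [0.628 0.01  0.022]
air_vent scene 0.49 [326. 177.] [0.686 0.182 0.052]
air_vent scene 0.46 [136. 270.] [ 0.465 -0.445  0.052]
air_vent side 0.67 [211. 163.] [ 0.676 -0.161  0.052]
grease_jar scene 0.57 [261. 252.] [ 0.687 -0.183  0.03 ]
grease_jar scene 0.56 [321. 233.] [ 0.789 -0.025  0.03 ]
grease_jar side 0.76 [215. 164.] [ 0.669 -0.193  0.03 ]
pipe_tee side 0.57 [310. 239.] [0.365 0.154 0.016]
coupling scene 0.69 [327. 125.] [0.52  0.497 0.018]
sealant_can scene 0.78 [327. 124.] [0.536 0.455 0.055]
sealant_can side 0.92 [238. 327.] [0.539 0.455 0.055]
sealant_can side 0.59 [272. 118.] [ 0.469 -0.492  0.055]
sealant_can side 0.53 [212. 167.] [ 0.671 -0.137  0.055]
cleaner scene 0.93 [136. 268.] [ 0.49  -0.456  0.095]
cleaner side 0.66 [271. 116.] [ 0.474 -0.429  0.095]
cleaner side 0.47 [309. 239.] [0.38  0.232 0.095]
wrench scene 0.78 [323. 231.] [0.783 0.003 0.01 ]
wrench side 0.75 [171. 212.] [0.774 0.042 0.01 ]
brush scene 0.88 [134. 220.] [ 0.291 -0.313  0.02 ]
brush side 0.78 [323. 156.] [ 0.286 -0.27   0.02 ]
brush side 0.66 [214. 165.] [ 0.674 -0.199  0.02 ]
```

The scene view shows strainer_a on the cup stand (205,241), strainer_b on the post stand (301,155), and the seats at (264,221) and (286,205). In the side view, the cup stack is at (252,157), the post stack at (244,262), and the seats at (227,188) and (218,208). Next I'll move over the cup stack for a wrist look.

>>> drive_tool:
  rows:
    - [0, 0, 0, 0.66, -0.33, -0.12, 0]
    - [0, 0, 0, 0.66, -0.33, -0.12, 0]
    - [0, 0, 0, 0.66, -0.33, -0.12, 0]
    - [0, 0, 0, 0.66, -0.33, -0.12, 0]
    - [0, 0, 0, 0.66, -0.33, -0.12, 0]
    - [0, 0, 0, 0.66, -0.33, -0.12, 0]
    - [0, 0, 0, 0.66, -0.33, -0.12, 0]
    - [0, 0, 0, 0.66, -0.33, -0.12, 0]
    - [0, 0, 0, 0.66, -0.33, -0.12, 0]
    - [0, 0, 0, 0.66, -0.33, -0.12, 0]
    - [0, 0, 0, 0.66, -0.33, -0.12, 0]
    - [0, 0, 0, 0, 0, 0, 0]
  newtons: 30

```text
clock: 2.6
tcp_pos: [0.4514, -0.2278, 0.3]
ee_rot: [[0.967, 0.256, 0.003], [0.256, -0.967, -0.002], [0.002, 0.003, -1.0]]
contact_force: [-0.4, -0.7, -0.9]
opening: 1.001
```

Run:
```python
from h import *
s=readout.observe(); print(s["clock"],s["joint_pos"],s["tcp_pos"],s["ee_rot"])
c=cams.calibration("wrist"); im=cams.grab_frame("wrist"); print(c)
R=s["ee_rot"]; print("cam in tool",R.T@(c["cam_to_world"][:3,3]-s["tcp_pos"]),R.T@c["cam_to_world"][:3,:3])
cv2.imwrite("pics/w1.png",im[:,:,::-1]); np.save("w1.npy",im)
for n,z in (("strainer_a",.042),("seat_1",.022)):
  for r in silhouettes(n,"wrist")[:4]:
    m=r["region"].astype(np.uint8); cs=cv2.findContours(m,0,2)[0]; k=max(cs,key=cv2.contourArea)
    e=cv2.fitEllipse(k) if len(k)>5 else None
    print(n,r["conf"],r["location"],e,px2w("wrist",e[0] if e else r["location"],z,c))
```

```text
2.6 [-3.50720987e+01  1.27002869e+01 -3.75222179e+00  7.33434121e+01
  7.45738727e-03  1.30067314e+02] [ 0.45135138 -0.22776226  0.30001987] [[ 0.96654909  0.25646426  0.00298991]
 [ 0.25647053 -0.9665501  -0.00194014]
 [ 0.00239232  0.00264206 -0.99999365]]
{'fx': 278.16391663690575, 'fy': 278.16391663690575, 'cx': 255.72281294646407, 'cy': 189.4616883362211, 'cam_to_world': array([[ 0.25719412, -0.92895062, -0.26627416,  0.51962979],
       [-0.96635433, -0.24631241, -0.07409126, -0.20971957],
       [ 0.00324049,  0.27637102, -0.96104555,  0.44339438],
       [ 0.        ,  0.        ,  0.        ,  1.        ]])}
cam in tool [ 0.07096485  0.00045061 -0.14320445] [[ 7.57088629e-04 -9.60387083e-01 -2.78668401e-01]
 [ 9.99999535e-01  5.60838207e-04  7.83965843e-04]
 [-5.96622783e-04 -2.78668865e-01  9.60387061e-01]]
strainer_a 0.87 [289.1, 100.7] ((290.141357421875, 101.23395538330078), (44.25186538696289, 46.9222526550293), 18.61104393005371) [ 0.54267772 -0.25395886  0.042     ]
seat_1 0.59 [170.4, 17.7] ((199.896484375, 58.42351531982422), (39.13566207885742, 47.41257858276367), 155.61181640625) [ 0.56583368 -0.11868397  0.022     ]
```

View pics/w1.png

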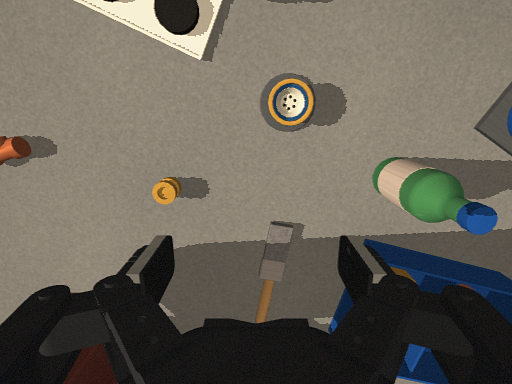

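The wrist view shows strainer_a hollow side up at (290,101), the coupling at (166,190), the brush head at (278,235) and the tray corner at (203,57). I'll work out the other positions and plan a tilted grasp. The sequence is to roll 180°, stand the strainer leaning on the bench, topple it dome up, then regrasp it from above.

```bash
cat >> h.py <<'E'
from scipy.spatial.transform import Rotation as Ro
def pose(az,el,roll=0):
    "tool z at azimuth az, elevation el (deg); roll 0: y to the left, 180: reversed"
    a,e=np.radians([az,el]); z=np.array([np.cos(e)*np.cos(a),np.cos(e)*np.sin(a),np.sin(e)]); y=np.array([-np.sin(a),np.cos(a),0])
    return np.c_[np.cross(y,z),y,z]@Ro.from_euler("z",roll,degrees=True).as_matrix()
def plan(p,R,N,f=0,via=None,s=None):
    s=s or readout.observe(); p0,R0=s["tcp_pos"],s["ee_rot"]
    rv=Ro.from_matrix(R0.T@R).as_rotvec(degrees=True) if via is None else np.array(via,float)
    Rk=R0; 
    for k in range(N):
        d=Rk.T@(np.asarray(p)-p0)/N/.05
        print([float(v) for v in np.r_[np.round(rv/N,2),np.round(d,3)]]+[f])
        Rk=Rk@Ro.from_rotvec(rv/N,degrees=True).as_matrix()
    e=Ro.from_matrix(Rk.T@R).magnitude()*57.3
    if e>.1: print("rot err",e)
def arm_az(p): # arm-plane azimuth
    p=np.asarray(p); return np.degrees(np.arctan2(p[1],p[0])-np.arcsin(.073/np.hypot(p[0],p[1])))
E
python3 - <<'E'
from h import *
for n,uv,z in(("coupling",(166,190),.035),("brushhead",(278,235),.02),("brushtip",(275,222),.02),("traycorner",(205,55),.01),("seat",(178,8),.022)):
    print(n,px2w("wrist",uv,z).round(3))
for n,uv,z in(("seatA",(264,221),.022),("seatB",(286,205),.022),("post",(302,153),.046),("vent",(330,168),.09),("tee",(243,155),.016),("can",(327,124),.055)):
    print(n,px2w("scene",uv,z).round(3))
for n,uv,z in(("seatA",(227,188),.022),("seatB",(218,208),.022),("post",(244,262),.046)): print(n,px2w("side",uv,z).round(3))
d=np.array([.543,-.254,.042]); R=pose(arm_az(d),-33)
print(arm_az(d)); p=d-.08*R[:,2]; print(p)
plan(p,R,20)
E
```

```text
coupling [ 0.368 -0.111  0.035]
brushhead [ 0.332 -0.3    0.02 ]
brushtip [ 0.353 -0.289  0.02 ]
traycorner [ 0.57  -0.125  0.01 ]
seat [ 0.615 -0.082  0.022]
seatA [ 0.62  -0.079  0.022]
seatB [0.637 0.019 0.022]
post [0.55  0.251 0.046]
vent [0.694 0.187 0.09 ]
tee [0.361 0.147 0.016]
can [0.538 0.454 0.055]
seatA [ 0.615 -0.064  0.022]
seatB [0.632 0.036 0.022]
post [0.539 0.269 0.046]
-32.063362508755745
[ 0.48614072 -0.21838288  0.08557112]
[-3.25, -1.4, -5.99, 0.04, -0.002, 0.214, 0]
[-3.25, -1.4, -5.99, 0.045, -0.01, 0.212, 0]
[-3.25, -1.4, -5.99, 0.052, -0.017, 0.21, 0]
[-3.25, -1.4, -5.99, 0.059, -0.023, 0.208, 0]
[-3.25, -1.4, -5.99, 0.067, -0.028, 0.205, 0]
[-3.25, -1.4, -5.99, 0.075, -0.032, 0.201, 0]
[-3.25, -1.4, -5.99, 0.083, -0.035, 0.198, 0]
[-3.25, -1.4, -5.99, 0.092, -0.037, 0.193, 0]
[-3.25, -1.4, -5.99, 0.101, -0.038, 0.189, 0]
[-3.25, -1.4, -5.99, 0.109, -0.037, 0.184, 0]
[-3.25, -1.4, -5.99, 0.117, -0.036, 0.179, 0]
[-3.25, -1.4, -5.99, 0.125, -0.033, 0.174, 0]
[-3.25, -1.4, -5.99, 0.133, -0.03, 0.169, 0]
[-3.25, -1.4, -5.99, 0.14, -0.025, 0.165, 0]
[-3.25, -1.4, -5.99, 0.146, -0.019, 0.16, 0]
[-3.25, -1.4, -5.99, 0.151, -0.012, 0.155, 0]
[-3.25, -1.4, -5.99, 0.156, -0.005, 0.151, 0]
[-3.25, -1.4, -5.99, 0.16, 0.003, 0.147, 0]
[-3.25, -1.4, -5.99, 0.163, 0.012, 0.144, 0]
[-3.25, -1.4, -5.99, 0.164, 0.021, 0.141, 0]
```

>>> drive_tool:
  rows:
    - [-3.25, -1.4, -6, 0.04, 0, 0.21, 0]
    - [-3.25, -1.4, -6, 0.045, -0.01, 0.21, 0]
    - [-3.25, -1.4, -6, 0.05, -0.02, 0.21, 0]
    - [-3.25, -1.4, -6, 0.06, -0.02, 0.21, 0]
    - [-3.25, -1.4, -6, 0.07, -0.03, 0.2, 0]
    - [-3.25, -1.4, -6, 0.075, -0.03, 0.2, 0]
    - [-3.25, -1.4, -6, 0.08, -0.035, 0.2, 0]
    - [-3.25, -1.4, -6, 0.09, -0.04, 0.19, 0]
    - [-3.25, -1.4, -6, 0.1, -0.04, 0.19, 0]
    - [-3.25, -1.4, -6, 0.11, -0.04, 0.18, 0]
    - [-3.25, -1.4, -6, 0.12, -0.035, 0.18, 0]
    - [-3.25, -1.4, -6, 0.125, -0.03, 0.17, 0]

```text
clock: 3.95
tcp_pos: [0.4586, -0.2392, 0.1683]
ee_rot: [[0.077, 0.947, 0.312], [0.806, 0.126, -0.578], [-0.587, 0.296, -0.754]]
contact_force: [0.8, 0.1, -1.2]
opening: 0.999
```

Run:
```python
from h import *
d=np.array([.543,-.254,.042]); R=pose(arm_az(d),-33)
p=d-.08*R[:,2]; print(readout.observe()["joint_pos"].round(1),arm_az(d))
plan(p,R,10)
```

```text
[-19.9   3.6 -54.2  -0.8 -26.   60.7] -32.063362508755745
[-2.6, -1.02, -4.57, 0.135, 0.008, 0.118, 0]
[-2.6, -1.02, -4.57, 0.136, 0.014, 0.116, 0]
[-2.6, -1.02, -4.57, 0.137, 0.02, 0.114, 0]
[-2.6, -1.02, -4.57, 0.137, 0.025, 0.113, 0]
[-2.6, -1.02, -4.57, 0.137, 0.031, 0.112, 0]
[-2.6, -1.02, -4.57, 0.136, 0.037, 0.111, 0]
[-2.6, -1.02, -4.57, 0.135, 0.043, 0.11, 0]
[-2.6, -1.02, -4.57, 0.133, 0.049, 0.11, 0]
[-2.6, -1.02, -4.57, 0.131, 0.054, 0.11, 0]
[-2.6, -1.02, -4.57, 0.128, 0.059, 0.11, 0]
```

>>> drive_tool:
  rows:
    - [-2.7, -1.05, -4.75, 0.14, 0.01, 0.11, 0]
    - [-2.7, -1.05, -4.75, 0.14, 0.015, 0.11, 0]
    - [-2.7, -1.05, -4.75, 0.14, 0.02, 0.11, 0]
    - [-2.7, -1.05, -4.75, 0.14, 0.025, 0.11, 0]
    - [-2.7, -1.05, -4.75, 0.14, 0.03, 0.11, 0]
    - [-2.7, -1.05, -4.75, 0.14, 0.035, 0.11, 0]
    - [-2.7, -1.05, -4.75, 0.14, 0.04, 0.11, 0]
    - [-2.7, -1.05, -4.75, 0.13, 0.05, 0.11, 0]
    - [-2.7, -1.05, -4.75, 0.13, 0.055, 0.11, 0]
    - [-2.7, -1.05, -4.75, 0.13, 0.06, 0.11, 0]
    - [0, 0, 0, 0, 0, 0, 0]

```text
clock: 5.05
tcp_pos: [0.5264, -0.2418, 0.1052]
ee_rot: [[-0.521, 0.508, 0.686], [0.258, 0.86, -0.441], [-0.814, -0.053, -0.579]]
contact_force: [-1.1, 0.5, -0.2]
opening: 0.997
```

Run:
```python
from h import *
s=readout.observe()
im=cams.grab_frame("wrist"); c=cams.calibration("wrist"); cv2.imwrite("pics/w2.png",im[:,:,::-1])
for r in silhouettes("strainer_a","wrist")[:3]:
    k=max(cv2.findContours(r["region"].astype(np.uint8),0,2)[0],key=cv2.contourArea); e=cv2.fitEllipse(k)
    print(r["conf"],r["location"],e,px2w("wrist",e[0],.043,c))
d=np.array([.543,-.254,.042]); R=pose(arm_az(d),-33)
print(s["joint_pos"].round(1),"proj",w2px("wrist",d,c))
plan(d-.06*R[:,2],R,2)
```

```text
0.59 [255.6, 151.6] ((256.3214111328125, 150.66409301757812), (48.884700775146484, 90.87600708007812), 93.27285766601562) [ 0.53676913 -0.25153275  0.043     ]
0.35 [261.8, 94.9] ((260.15423583984375, 95.9020767211914), (65.15303039550781, 123.63330078125), 93.4681396484375) [ 0.48767874 -0.22037869  0.043     ]
[-31.2  27.1 -74.4 -66.2  -1.2  -2.9] proj [257.86142187 153.77538412]
[-0.26, -1.22, 1.58, 0.42, 0.004, -0.056, 0]
[-0.26, -1.22, 1.58, 0.418, -0.008, -0.065, 0]
```

View pics/w2.png

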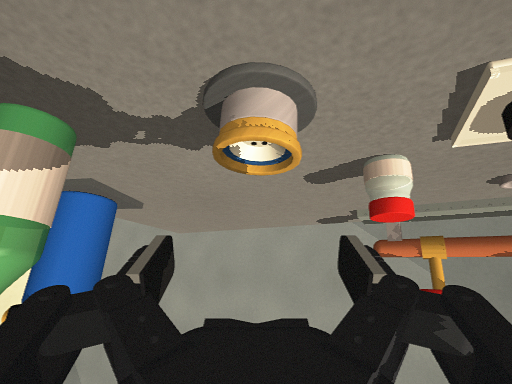

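The image is upside down because the camera is under the tool. The cup stack's ring is at (256,155), between the fingers. Joint 3 is at its limit, so I'll fit the arm's kinematics to see which tilts are reachable.

```bash
cat > kin.py <<'E'
import numpy as np
from scipy.optimize import least_squares
D=[((16.69,-8.83,64.553),(.13681,-.50643),.23073),((12.70,-3.752,73.343),(.45135,-.22776),.30002),((27.1,-74.4,-66.2),(.5264,-.2418),.1052)]
def fk(j,q):
    h,L1,L2,l,a=q; A,B,C=np.radians(j); t=A-B; P=t+C
    return np.array([a+L1*np.sin(A)+L2*np.cos(t)+l*np.cos(P), h+L1*np.cos(A)-L2*np.sin(t)-l*np.sin(P)])
def res(q): return np.concatenate([fk(j,q)-[np.sqrt(x*x+y*y-.073**2),z] for j,(x,y),z in D]+[.02*(q-[.33,.3,.35,.25,0])])
Q=least_squares(res,[.33,.3,.35,.25,0]).x
def ik(p,pitch):
    "joints 2-4 for TCP p with tool pitch below horizontal (in the arm plane)"
    rho=np.sqrt(p[0]**2+p[1]**2-.073**2); h,L1,L2,l,a=Q; P=np.radians(pitch)
    u=rho-a-l*np.cos(P); v=p[2]-h+l*np.sin(P); d2=u*u+v*v
    # elbow: L1 at angle A from vertical, forearm down by t
    c=(d2-L1**2-L2**2)/(2*L1*L2); g=np.arccos(np.clip(c,-1,1)) # bend, straight=0
    el=np.arctan2(v,u)+np.arctan2(L2*np.sin(g),L1+L2*np.cos(g)); A=90-np.degrees(el); t=np.degrees(g-el)
    return np.round([A,A-t,pitch-t],1),round(float(c),2)
if __name__=="__main__":
    print(Q.round(4),res(Q)[:6].round(4))
    for j,(x,y),z in D: print(j,ik((x,y,z),j[0]-j[1]+j[2]))
    d=np.array([.543,-.254,.042]); az=np.radians(-32)
    for e in (30,35,40,45,50,55,60):
        z=np.array([np.cos(np.radians(e))*np.cos(az),np.cos(np.radians(e))*np.sin(az),-np.sin(np.radians(e))])
        print(e,[ik(d+o*z,e) for o in(.023,-.07)], "bench .5",ik(np.array([.55,0,.03])+.02*z,e)[0],"bench .6",ik(np.array([.6,0,.03])+.02*z,e)[0])
E
python3 kin.py
```

```text
[-0.0269  0.9194  0.432   0.4452 -0.1243] [ 0.0095 -0.0082 -0.0066  0.0025 -0.0029  0.0059]
(16.69, -8.83, 64.553) (array([15.9, -8.9, 65.3]), -0.15)
(12.7, -3.752, 73.343) (array([13.1, -3.4, 73.2]), -0.06)
(27.1, -74.4, -66.2) (array([ 28.3, -75.1, -68.1]), -0.97)
30 [(array([  51.6,  -90. , -111.6]), -1.04), (array([ 39.9, -90. , -99.9]), -1.07)] bench .5 [  48.  -90. -108.] bench .6 [  52.3  -90.  -112.3]
35 [(array([  50.2,  -90. , -105.2]), -1.0), (array([ 39.2, -90. , -94.2]), -1.02)] bench .5 [  46.7  -90.  -101.7] bench .6 [  50.8  -90.  -105.8]
40 [(array([ 35.3, -73. , -68.2]), -0.96), (array([ 26.4, -74.8, -61.2]), -0.96)] bench .5 [ 46. -90. -96.] bench .6 [ 37.8 -75.6 -73.3]
45 [(array([ 29.8, -65. , -49.8]), -0.91), (array([ 20.1, -64.7, -39.8]), -0.9)] bench .5 [ 33.7 -75.7 -64.3] bench .6 [ 31.4 -66.8 -53.2]
50 [(array([ 26.5, -58.5, -35. ]), -0.85), (array([ 17.1, -57. , -24.1]), -0.84)] bench .5 [ 27.8 -66.8 -44.6] bench .6 [ 27.7 -60.  -37.7]
55 [(array([ 24.6, -52.7, -22.3]), -0.8), (array([ 15.6, -50.3, -11. ]), -0.77)] bench .5 [ 24.7 -60.  -29.7] bench .6 [ 25.5 -54.  -24.5]
60 [(array([ 23.5, -47.4, -11. ]), -0.74), (array([ 15.3, -44.2,   0.6]), -0.7)] bench .5 [ 23.  -54.1 -17.2] bench .6 [ 24.3 -48.6 -12.9]
```

The in-plane tilt folds the elbow too far. I'll tilt partly sideways with joint 5 instead (tool azimuth −85°, elevation −35°), going up first.

Run:
```python
from h import *
d=np.array([.543,-.254,.042]); R=pose(-85,-35)
plan(d-.12*R[:,2]+[0,0,.04],R,11)
```

```text
[3.89, 0.08, 3.05, -0.035, 0.136, -0.105, 0]
[3.89, 0.08, 3.05, -0.027, 0.131, -0.114, 0]
[3.89, 0.08, 3.05, -0.021, 0.124, -0.123, 0]
[3.89, 0.08, 3.05, -0.014, 0.116, -0.131, 0]
[3.89, 0.08, 3.05, -0.008, 0.108, -0.139, 0]
[3.89, 0.08, 3.05, -0.002, 0.098, -0.146, 0]
[3.89, 0.08, 3.05, 0.003, 0.088, -0.152, 0]
[3.89, 0.08, 3.05, 0.008, 0.077, -0.158, 0]
[3.89, 0.08, 3.05, 0.012, 0.066, -0.163, 0]
[3.89, 0.08, 3.05, 0.015, 0.054, -0.167, 0]
[3.89, 0.08, 3.05, 0.018, 0.042, -0.17, 0]
```

>>> drive_tool:
  rows:
    - [3.9, 0.1, 3.05, -0.035, 0.14, -0.105, 0]
    - [3.9, 0.1, 3.05, -0.03, 0.13, -0.115, 0]
    - [3.9, 0.1, 3.05, -0.02, 0.125, -0.12, 0]
    - [3.9, 0.1, 3.05, -0.015, 0.115, -0.13, 0]
    - [3.9, 0.1, 3.05, -0.01, 0.11, -0.14, 0]
    - [3.9, 0.1, 3.05, 0, 0.1, -0.145, 0]
    - [3.9, 0.1, 3.05, 0, 0.09, -0.15, 0]
    - [3.9, 0.1, 3.05, 0.01, 0.08, -0.16, 0]
    - [3.9, 0.1, 3.05, 0.01, 0.065, -0.165, 0]
    - [3.9, 0.1, 3.05, 0.015, 0.055, -0.165, 0]
    - [3.9, 0.1, 3.05, 0.02, 0.04, -0.17, 0]
    - [0, 0, 0, 0, 0, 0, 0]

```text
clock: 6.35
tcp_pos: [0.5262, -0.1546, 0.1692]
ee_rot: [[0.003, 0.999, 0.036], [0.563, 0.028, -0.826], [-0.826, 0.023, -0.563]]
contact_force: [0.1, -0.1, -0.7]
opening: 1.004
```

Run:
```python
from h import *
s=readout.observe(); print(s["joint_pos"].round(1))
c=cams.calibration("wrist"); im=cams.grab_frame("wrist"); cv2.imwrite("pics/w3.png",im[:,:,::-1])
for r in silhouettes("strainer_a","wrist")[:3]:
    k=max(cv2.findContours(r["region"].astype(np.uint8),0,2)[0],key=cv2.contourArea); e=cv2.fitEllipse(k)
    print(r["conf"],r["location"],e,px2w("wrist",e[0],.043,c))
d=np.array([.543,-.254,.042]); R=pose(-85,-35); print("proj",w2px("wrist",d,c))
plan(d-.05*R[:,2],R,10)
```

```text
[  4.4  29.1 -24.   39.7 -55.7  95. ]
0.57 [265.7, 131.1] ((264.46356201171875, 128.59373474121094), (35.555484771728516, 60.19403839111328), 86.24805450439453) [ 0.54137613 -0.25077049  0.043     ]
proj [265.80027164 129.34048303]
[-0.19, 0.07, -0.28, 0.095, 0.02, 0.206, 0]
[-0.19, 0.07, -0.28, 0.094, 0.02, 0.207, 0]
[-0.19, 0.07, -0.28, 0.094, 0.019, 0.207, 0]
[-0.19, 0.07, -0.28, 0.094, 0.019, 0.207, 0]
[-0.19, 0.07, -0.28, 0.093, 0.019, 0.207, 0]
[-0.19, 0.07, -0.28, 0.093, 0.019, 0.207, 0]
[-0.19, 0.07, -0.28, 0.093, 0.019, 0.207, 0]
[-0.19, 0.07, -0.28, 0.092, 0.018, 0.208, 0]
[-0.19, 0.07, -0.28, 0.092, 0.018, 0.208, 0]
[-0.19, 0.07, -0.28, 0.092, 0.018, 0.208, 0]
```

>>> drive_tool:
  rows:
    - [-0.2, 0.1, -0.3, 0.095, 0.02, 0.21, 0]
    - [-0.2, 0.1, -0.3, 0.095, 0.02, 0.21, 0]
    - [-0.2, 0.1, -0.3, 0.095, 0.02, 0.21, 0]
    - [-0.2, 0.1, -0.3, 0.095, 0.02, 0.21, 0]
    - [-0.2, 0.1, -0.3, 0.095, 0.02, 0.21, 0]
    - [-0.2, 0.1, -0.3, 0.095, 0.02, 0.21, 0]
    - [-0.2, 0.1, -0.3, 0.095, 0.02, 0.21, 0]
    - [-0.2, 0.1, -0.3, 0.095, 0.02, 0.21, 0]
    - [-0.2, 0.1, -0.3, 0.095, 0.02, 0.21, 0]
    - [-0.2, 0.1, -0.3, 0.095, 0.02, 0.21, 0]
    - [0, 0, 0, 0, 0, 0, 0]

```text
clock: 7.55
tcp_pos: [0.5296, -0.221, 0.0701]
ee_rot: [[-0.062, 0.994, 0.094], [0.567, 0.112, -0.816], [-0.821, 0.002, -0.57]]
contact_force: [-0.4, -0.4, -1.5]
opening: 1.0
```

Run:
```python
from h import *
c=cams.calibration("wrist"); im=cams.grab_frame("wrist"); cv2.imwrite("pics/w4.png",im[:,:,::-1])
for r in silhouettes("strainer_a","wrist")[:3]:
    k=max(cv2.findContours(r["region"].astype(np.uint8),0,2)[0],key=cv2.contourArea); e=cv2.fitEllipse(k)
    print(r["conf"],r["location"],e,px2w("wrist",e[0],.043,c))
d=np.array([.542,-.253,.042]); R=pose(-85,-35); print("proj",w2px("wrist",d,c), (R.T@(d-readout.observe()["tcp_pos"])).round(4))
plan(d+.022*R[:,2],R,6)
```

```text
0.61 [266.2, 205.4] ((266.14483642578125, 205.28395080566406), (33.205142974853516, 92.3867416381836), 89.37659454345703) [ 0.5405155  -0.24901512  0.043     ]
proj [267.363746   205.45593134] [0.0046 0.0088 0.0441]
[0.21, 0.04, 0.11, 0.016, 0.024, 0.221, 0]
[0.21, 0.04, 0.11, 0.016, 0.025, 0.221, 0]
[0.21, 0.04, 0.11, 0.016, 0.026, 0.221, 0]
[0.21, 0.04, 0.11, 0.015, 0.027, 0.22, 0]
[0.21, 0.04, 0.11, 0.015, 0.028, 0.22, 0]
[0.21, 0.04, 0.11, 0.015, 0.028, 0.22, 0]
```

View pics/w4.png

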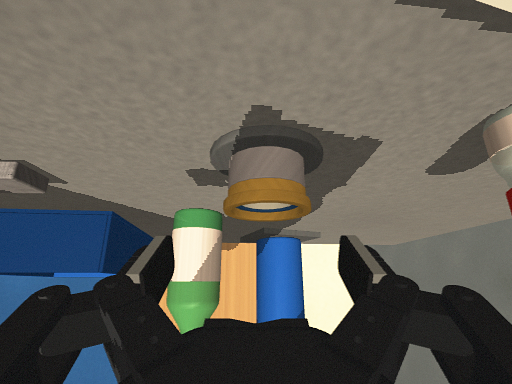

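The ring sits centred at (266,205), matching the projection. I'll correct sideways first, advance, then close.

>>> drive_tool:
  rows:
    - [0.2, 0, 0.1, 0.02, 0.09, 0.05, 0]
    - [0.2, 0, 0.1, 0.02, 0.08, 0.1, 0]
    - [0.2, 0, 0.1, 0.02, 0, 0.24, 0]
    - [0.2, 0, 0.1, 0.015, 0, 0.24, 0]
    - [0.2, 0, 0.1, 0.015, 0, 0.24, 0]
    - [0.2, 0, 0.1, 0.015, 0, 0.24, 0]
    - [0, 0, 0, 0, 0, 0.2, 0]
    - [0, 0, 0, 0, 0, 0, 0]

```text
clock: 8.45
tcp_pos: [0.5503, -0.2716, 0.0311]
ee_rot: [[-0.045, 0.996, 0.08], [0.566, 0.091, -0.819], [-0.823, 0.008, -0.568]]
contact_force: [-0.0, 0.5, 0.0]
opening: 1.002
```

Run:
```python
from h import *
c=cams.calibration("wrist"); im=cams.grab_frame("wrist"); cv2.imwrite("pics/w5.png",im[:,:,::-1])
for r in silhouettes("strainer_a","wrist")[:3]:
    print(r["conf"],r["location"])
d=np.array([.542,-.253,.042]); R=readout.observe()["ee_rot"]; print("proj",w2px("wrist",d,c), (R.T@(d-readout.observe()["tcp_pos"])).round(4))
```

```text
proj [241.52349156 255.01909263] [ 0.002  -0.0067 -0.0212]
```

View pics/w5.png

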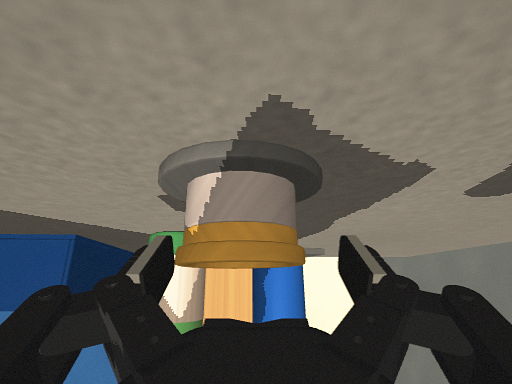

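The ring is at (240,255) between the tips at (150–360), about 7 mm to one side. I'll shift by that and close.

>>> drive_tool:
  rows:
    - [0, 0, 0, 0.02, -0.06, 0, 0]
    - [0, 0, 0, 0.02, -0.06, 0, 0]
    - [0, 0, 0, 0, 0, 0, 0]
    - [0, 0, 0, 0, 0, 0, 0]
  newtons: 40

```text
clock: 8.95
tcp_pos: [0.5448, -0.2691, 0.031]
ee_rot: [[-0.045, 0.996, 0.082], [0.566, 0.093, -0.819], [-0.823, 0.01, -0.567]]
contact_force: [-0.1, 0.3, 0.4]
opening: 1.003
```

Run:
```python
from h import *
s=readout.observe();d=np.array([.542,-.253,.042]); R=s["ee_rot"]; print((R.T@(d-s["tcp_pos"])).round(4),s["joint_pos"].round(1))
```

```text
[ 0.0001 -0.0012 -0.0196] [ -8.5  39.9 -37.   -6.5 -53.   66.6]
```

>>> drive_tool:
  rows:
    - [0, 0, 0, 0, 0, 0, 1]
    - [0, 0, 0, 0, 0, 0, 1]
    - [0, 0, 0, 0, 0, 0, 1]
    - [0, 0, 0, 0, 0, 0, 1]
    - [0, 0, 0, 0, 0, 0, 1]
    - [0, 0, 0, 0, 0, 0, 1]
    - [0, 0, 0, 0, 0, 0, 1]
    - [0, 0, 0, 0, 0, 0, 1]
  newtons: 40

```text
clock: 9.75
tcp_pos: [0.545, -0.2689, 0.0316]
ee_rot: [[-0.045, 0.996, 0.083], [0.565, 0.094, -0.82], [-0.824, 0.01, -0.567]]
contact_force: [-0.9, 0.0, 1.7]
opening: 0.701
```

Run:
```python
from h import *
s=readout.observe(); R=s["ee_rot"]
print("up in tool axes",(R.T@[0,0,1]*.1/.05).round(3))
```

```text
up in tool axes [-1.648  0.02  -1.133]
```

>>> drive_tool:
  rows:
    - [0, 0, 0, -0.05, 0, -0.035, 1]
    - [0, 0, 0, -0.1, 0, -0.07, 1]
    - [0, 0, 0, -0.165, 0, -0.115, 1]
    - [0, 0, 0, -0.165, 0, -0.115, 1]
    - [0, 0, 0, -0.165, 0, -0.115, 1]
    - [0, 0, 0, -0.165, 0, -0.115, 1]
    - [0, 0, 0, -0.165, 0, -0.115, 1]
    - [0, 0, 0, -0.165, 0, -0.115, 1]
    - [0, 0, 0, -0.165, 0, -0.115, 1]
    - [0, 0, 0, -0.165, 0, -0.115, 1]
    - [0, 0, 0, -0.165, 0, -0.115, 1]
    - [0, 0, 0, 0, 0, 0, 1]

```text
clock: 10.95
tcp_pos: [0.5443, -0.2684, 0.1416]
ee_rot: [[-0.043, 0.996, 0.084], [0.565, 0.094, -0.82], [-0.824, 0.013, -0.567]]
contact_force: [-0.5, 0.3, -0.9]
opening: 0.704
```

Run:
```python
from h import *
s=readout.observe(); print(s["joint_pos"].round(1))
im=cams.grab_frame("wrist"); im2=cams.grab_frame("scene")
u,v=200,235
cv2.imwrite("pics/w6.png",np.hstack([im,cv2.resize(im2[120:280,130:290],(384,384),interpolation=2)])[:,:,::-1][:, :800] if 0 else np.hstack([cv2.resize(im,(400,300)),cv2.resize(im2[130:280,110:310],(400,300),interpolation=2)])[:,:,::-1])
```

```text
[ -8.4  27.7 -34.2   8.4 -53.   66.7]
```

View pics/w6.png

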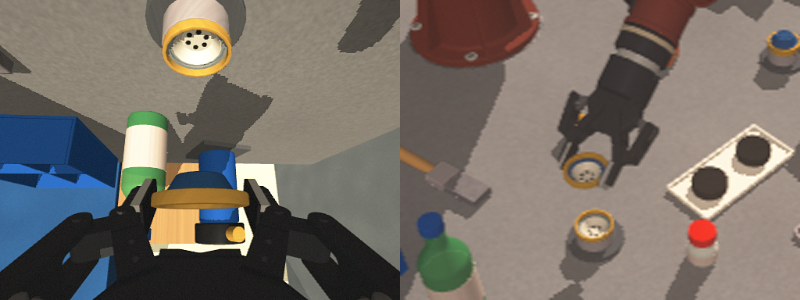

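Strainer_a is lifted with the dome down, and the lower cup is still on its stand. Now I'll carry it to the free bench while rolling −180°.

Run:
```python
from h import *
s=readout.observe(); R=s["ee_rot"]; print((R.T@[0,0,-1]).round(3))
R2=pose(-84.2,-33.5,180); c=np.array([.47,.03,.12]); p=c+.0196*R2[:,2]; print(p)
plan(p,R2,24,1,via=[0,0,-180])
```

```text
[ 0.823 -0.011  0.567]
[0.47165168 0.01373951 0.10918204]
[0.0, 0.0, -7.5, 0.157, -0.038, -0.183, 1]
[0.0, 0.0, -7.5, 0.16, -0.017, -0.183, 1]
[0.0, 0.0, -7.5, 0.161, 0.004, -0.183, 1]
[0.0, 0.0, -7.5, 0.159, 0.025, -0.183, 1]
[0.0, 0.0, -7.5, 0.155, 0.045, -0.183, 1]
[0.0, 0.0, -7.5, 0.148, 0.065, -0.183, 1]
[0.0, 0.0, -7.5, 0.138, 0.084, -0.183, 1]
[0.0, 0.0, -7.5, 0.126, 0.101, -0.183, 1]
[0.0, 0.0, -7.5, 0.111, 0.117, -0.183, 1]
[0.0, 0.0, -7.5, 0.095, 0.13, -0.183, 1]
[0.0, 0.0, -7.5, 0.077, 0.142, -0.183, 1]
[0.0, 0.0, -7.5, 0.058, 0.151, -0.183, 1]
[0.0, 0.0, -7.5, 0.038, 0.157, -0.183, 1]
[0.0, 0.0, -7.5, 0.017, 0.16, -0.183, 1]
[0.0, 0.0, -7.5, -0.004, 0.161, -0.183, 1]
[0.0, 0.0, -7.5, -0.025, 0.159, -0.183, 1]
[0.0, 0.0, -7.5, -0.045, 0.155, -0.183, 1]
[0.0, 0.0, -7.5, -0.065, 0.148, -0.183, 1]
[0.0, 0.0, -7.5, -0.084, 0.138, -0.183, 1]
[0.0, 0.0, -7.5, -0.101, 0.126, -0.183, 1]
[0.0, 0.0, -7.5, -0.117, 0.111, -0.183, 1]
[0.0, 0.0, -7.5, -0.13, 0.095, -0.183, 1]
[0.0, 0.0, -7.5, -0.142, 0.077, -0.183, 1]
[0.0, 0.0, -7.5, -0.151, 0.058, -0.183, 1]
rot err 1.3092946090441662
```

>>> drive_tool:
  rows:
    - [0, 0, -7.5, 0.157, -0.04, -0.18, 1]
    - [0, 0, -7.5, 0.16, -0.02, -0.18, 1]
    - [0, 0, -7.5, 0.16, 0, -0.18, 1]
    - [0, 0, -7.5, 0.16, 0.025, -0.18, 1]
    - [0, 0, -7.5, 0.155, 0.045, -0.18, 1]
    - [0, 0, -7.5, 0.15, 0.065, -0.18, 1]
    - [0, 0, -7.5, 0.14, 0.085, -0.18, 1]
    - [0, 0, -7.5, 0.125, 0.1, -0.18, 1]
    - [0, 0, -7.5, 0.11, 0.115, -0.18, 1]
    - [0, 0, -7.5, 0.095, 0.13, -0.18, 1]
    - [0, 0, -7.5, 0.075, 0.14, -0.18, 1]
    - [0, 0, -7.5, 0.06, 0.15, -0.18, 1]

```text
clock: 12.25
tcp_pos: [0.4989, -0.1254, 0.1158]
ee_rot: [[-0.991, -0.114, 0.074], [-0.126, 0.56, -0.819], [0.052, -0.82, -0.57]]
contact_force: [-0.3, 0.9, -1.4]
opening: 0.702
```

>>> drive_tool:
  rows:
    - [0, 0, -7.5, 0.04, 0.155, -0.18, 1]
    - [0, 0, -7.5, 0.015, 0.16, -0.18, 1]
    - [0, 0, -7.5, 0, 0.16, -0.18, 1]
    - [0, 0, -7.5, -0.025, 0.16, -0.18, 1]
    - [0, 0, -7.5, -0.045, 0.155, -0.18, 1]
    - [0, 0, -7.5, -0.065, 0.15, -0.18, 1]
    - [0, 0, -7.5, -0.085, 0.14, -0.18, 1]
    - [0, 0, -7.5, -0.1, 0.125, -0.18, 1]
    - [0, 0, -7.5, -0.115, 0.11, -0.18, 1]
    - [0, 0, -7.5, -0.13, 0.095, -0.18, 1]
    - [0, 0, -7.5, -0.14, 0.075, -0.18, 1]
    - [0, 0, 0, 0, 0, 0, 1]

```text
clock: 13.45
tcp_pos: [0.4531, 0.0058, 0.0948]
ee_rot: [[0.058, -0.996, 0.067], [-0.566, -0.088, -0.82], [0.822, 0.009, -0.569]]
contact_force: [0.1, 1.0, -0.4]
opening: 0.701
```

Run:
```python
from h import *
s=readout.observe(); print(s["joint_pos"].round(1))
R2=pose(-84.2,-33.5,180); c=np.array([.47,.03,.032]); p=c+.0196*R2[:,2]; print(p)
plan(p,R2,8,1)
```

```text
[ 24.   38.6 -22.7  54.2 -50.9 -59.1]
[0.47165168 0.01373951 0.02118204]
[0.11, 0.15, 0.0, -0.16, -0.05, 0.092, 1]
[0.11, 0.15, 0.0, -0.16, -0.05, 0.091, 1]
[0.11, 0.15, 0.0, -0.16, -0.049, 0.091, 1]
[0.11, 0.15, 0.0, -0.161, -0.049, 0.091, 1]
[0.11, 0.15, 0.0, -0.161, -0.049, 0.09, 1]
[0.11, 0.15, 0.0, -0.161, -0.049, 0.09, 1]
[0.11, 0.15, 0.0, -0.161, -0.049, 0.09, 1]
[0.11, 0.15, 0.0, -0.162, -0.048, 0.089, 1]
```

>>> drive_tool:
  rows:
    - [0.1, 0.15, 0, -0.15, 0, 0.105, 1]
    - [0.1, 0.15, 0, -0.15, 0, 0.105, 1]
    - [0.1, 0.15, 0, -0.15, 0, 0.105, 1]
    - [0.1, 0.15, 0, -0.15, 0, 0.105, 1]
    - [0.1, 0.15, 0, -0.15, 0, 0.105, 1]
    - [0.1, 0.15, 0, -0.15, 0, 0.105, 1]
    - [0.1, 0.15, 0, -0.13, 0, 0.09, 1]
    - [0, 0, 0, 0, 0, 0, 1]

```text
clock: 14.25
tcp_pos: [0.4525, 0.0025, 0.0248]
ee_rot: [[0.045, -0.996, 0.079], [-0.55, -0.091, -0.83], [0.834, -0.006, -0.552]]
contact_force: [0.6, -0.0, 0.0]
opening: 0.699
```

Run:
```python
from h import *
s=readout.observe(); n=s["ee_rot"]@[.823,-.011,.567]; print("dome",n.round(3))
a=cams.grab_frame("side"); b=cams.grab_frame("scene")
u=w2px("side",s["tcp_pos"]).astype(int); v=w2px("scene",s["tcp_pos"]).astype(int)
f=lambda im,q: cv2.resize(im[q[1]-50:q[1]+50,q[0]-50:q[0]+50],(400,400),interpolation=2)
cv2.imwrite("pics/p7.png",np.hstack([f(a,u),f(b,v)])[:,:,::-1])
```

```text
dome [ 0.093 -0.922  0.374]
```

View pics/p7.png

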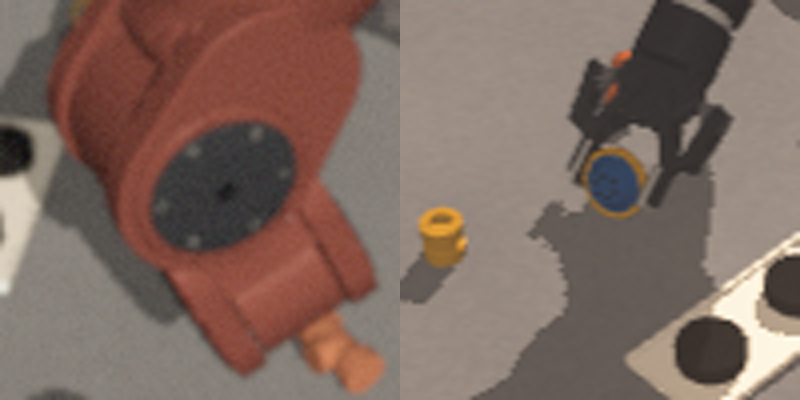

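The scene crop shows the dome facing out and up at ~22°, near the bench. I'll lower the last 4 mm and open.

>>> drive_tool:
  rows:
    - [0, 0, 0, -0.04, 0, 0.025, 1]
    - [0, 0, 0, -0.03, 0, 0.02, 1]
    - [0, 0, 0, 0, 0, 0, 1]
    - [0, 0, 0, 0, 0, 0, 0]
    - [0, 0, 0, 0, 0, 0, 0]
    - [0, 0, 0, 0, 0, 0, 0]
    - [0, 0, 0, 0, 0, 0, 0]
    - [0, 0, 0, 0, 0, 0, 0]
    - [0, 0, 0, 0, 0, 0, 0]
    - [0, 0, 0, 0, 0, 0, 0]

```text
clock: 15.35
tcp_pos: [0.4541, 0.0032, 0.0229]
ee_rot: [[0.042, -0.996, 0.082], [-0.551, -0.091, -0.83], [0.834, -0.01, -0.552]]
contact_force: [0.7, 0.3, -0.0]
opening: 1.0
```

Run:
```python
from h import *
s=readout.observe()
a=cams.grab_frame("wrist"); b=cams.grab_frame("scene"); v=w2px("scene",s["tcp_pos"]).astype(int)
f=lambda im,q: cv2.resize(im[q[1]-50:q[1]+50,q[0]-50:q[0]+50],(400,400),interpolation=2)
cv2.imwrite("pics/p8.png",np.hstack([cv2.resize(a,(400,400)),f(b,v)])[:,:,::-1])
```

```text
(no output)
```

View pics/p8.png

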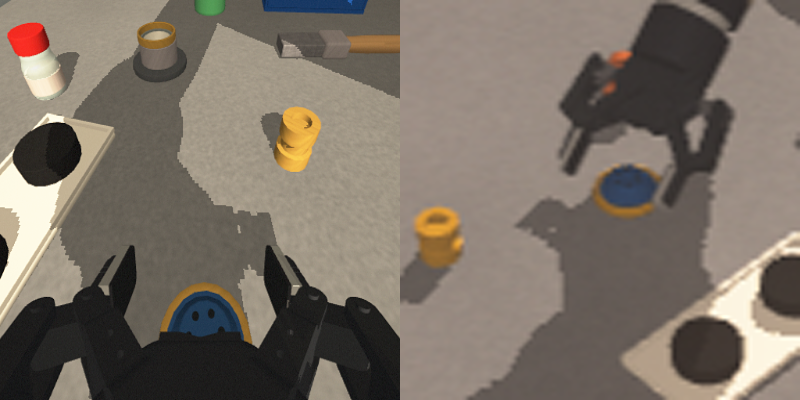

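Strainer_a lies flat, dome up, between the fingers: wrist pane (205,330), scene pane (628,190). I'll go straight up and turn the tool vertical.

>>> drive_tool:
  rows:
    - [0, 0, 0, 0.1, 0, -0.07, 0]
    - [0, 0, 0, 0.2, 0, -0.13, 0]
    - [0, 0, 0, 0.2, 0, -0.13, 0]
    - [0, 0, 0, 0.25, 0, -0.16, 0]
    - [0, 0, 0, 0.3, 0, -0.2, 0]
    - [0, 0, 0, 0.3, 0, -0.2, 0]
    - [0, 0, 0, 0.3, 0, -0.2, 0]
    - [0, 0, 0, 0.3, 0, -0.2, 0]
    - [0, 0, 0, 0.3, 0, -0.2, 0]
    - [0, 0, 0, 0.3, 0, -0.2, 0]
    - [0, 0, 0, 0.3, 0, -0.2, 0]

```text
clock: 16.55
tcp_pos: [0.4512, 0.0025, 0.2089]
ee_rot: [[0.041, -0.996, 0.083], [-0.551, -0.092, -0.83], [0.834, -0.012, -0.552]]
contact_force: [0.3, 1.5, -0.1]
opening: 1.003
```

Run:
```python
from h import *
R=pose(-85,-90,180); print(R.round(2)); plan([.455,.06,.2],R,8)
print(readout.observe()["joint_pos"].round(1))
```

```text
[[ 0.09 -1.    0.  ]
 [-1.   -0.09 -0.  ]
 [ 0.    0.   -1.  ]]
[-0.09, -7.06, -0.01, -0.097, -0.022, -0.106, 0]
[-0.09, -7.06, -0.01, -0.11, -0.022, -0.093, 0]
[-0.09, -7.06, -0.01, -0.12, -0.022, -0.079, 0]
[-0.09, -7.06, -0.01, -0.129, -0.022, -0.064, 0]
[-0.09, -7.06, -0.01, -0.136, -0.022, -0.048, 0]
[-0.09, -7.06, -0.01, -0.141, -0.022, -0.03, 0]
[-0.09, -7.06, -0.01, -0.144, -0.022, -0.013, 0]
[-0.09, -7.06, -0.01, -0.144, -0.022, 0.005, 0]
[ 24.3  29.2 -19.   67.4 -52.2 -57.9]
```

>>> drive_tool:
  rows:
    - [-0.1, -7.1, 0, -0.1, -0.02, -0.105, 0]
    - [-0.1, -7.1, 0, -0.11, -0.02, -0.09, 0]
    - [-0.1, -7.1, 0, -0.12, -0.02, -0.08, 0]
    - [-0.1, -7.1, 0, -0.13, -0.02, -0.065, 0]
    - [-0.1, -7.1, 0, -0.135, -0.02, -0.05, 0]
    - [-0.1, -7.1, 0, -0.14, -0.02, -0.03, 0]
    - [-0.1, -7.1, 0, -0.145, -0.02, -0.015, 0]
    - [-0.1, -7.1, 0, -0.145, -0.02, 0, 0]
    - [0, 0, 0, 0, 0, 0, 0]
    - [0, 0, 0, 0, 0, 0, 0]

```text
clock: 17.55
tcp_pos: [0.4538, 0.0628, 0.2164]
ee_rot: [[0.092, -0.996, 0.016], [-0.995, -0.092, 0.04], [-0.039, -0.02, -0.999]]
contact_force: [1.0, -0.1, -0.1]
opening: 1.001
```

```bash
cat >> h.py <<'E'
def find(name,cam,z,n=4):
    out=[]
    c=cams.calibration(cam); cams.grab_frame(cam)
    for r in silhouettes(name,cam)[:n]:
        k=max(cv2.findContours(r["region"].astype(np.uint8),0,2)[0],key=cv2.contourArea)
        if len(k)<6: continue
        e=cv2.fitEllipse(k); P=px2w(cam,e[0],z,c); out.append(P)
        print(name,cam,round(r["conf"],2),np.round(e[0]),np.round(e[1]),P.round(4))
    return out
E
python3 - <<'E'
from h import *
s=readout.observe(); print(s["tcp_pos"],s["joint_pos"].round(1))
P=find("strainer_a","wrist",.006); find("seat_1","wrist",.022)
im=cams.grab_frame("wrist"); cv2.imwrite("pics/w9.png",im[:,:,::-1])
E
```

```text
[0.45375665 0.0628073  0.21639843] [ -3.    9.1 -21.1  59.1   2.3 -98.2]
strainer_a wrist 0.8 [265. 145.] [48. 49.] [0.448  0.0433 0.006 ]
seat_1 wrist 0.69 [122.  56.] [ 88. 240.] [ 0.6161 -0.0415  0.022 ]
```

View pics/w9.png

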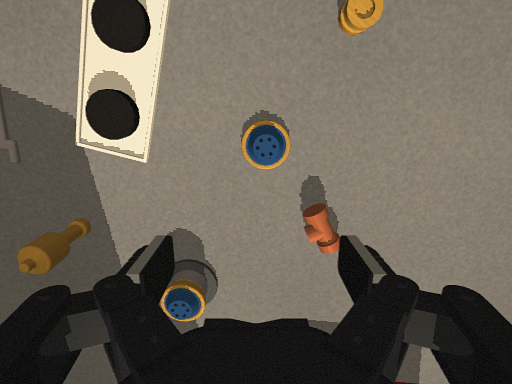

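The wrist view shows strainer_a at (266,145), seats at (121,23) and (112,114), strainer_b at (183,300), the tee at (322,228), the coupling at (361,12) and the air vent at (45,250). I'll measure with colour ellipses.

Run:
```python
from h import *
im=cv2.imread("pics/w9.png"); hsv=cv2.cvtColor(im,cv2.COLOR_BGR2HSV)
c=cams.calibration("wrist"); s=readout.observe()
def fit(mask,box,z):
    x0,y0,x1,y1=box; m=np.zeros(mask.shape,np.uint8); m[y0:y1,x0:x1]=mask[y0:y1,x0:x1]*255
    k=max(cv2.findContours(m,0,1)[0],key=cv2.contourArea); h=cv2.convexHull(k); e=cv2.fitEllipse(h)
    print(np.round(e[0],1),np.round(e[1],1),px2w("wrist",e[0],z,c).round(4))
blk=hsv[...,2]<60
fit(blk,(80,0,155,60),.022); fit(blk,(80,85,145,145),.022)
org=(hsv[...,1]>110)
fit(org,(235,115,295,175),.006); fit(org,(150,280,215,325),.046)
d=np.array([.448,.0433]); R=pose(-85,-90,180)
plan([*d,.06],R,10);
```

```text
[120.6  21.2] [53. 66.] [ 0.6151 -0.0737  0.022 ]
[112.1 113.5] [47.8 55.3] [0.6307 0.023  0.022 ]
[265.5 144.2] [48.8 49.4] [0.4477 0.0436 0.006 ]
[182.8 300.7] [41.9 45.7] [0.5383 0.2605 0.046 ]
[-0.11, 0.23, 0.05, 0.053, 0.021, 0.309, 0]
[-0.11, 0.23, 0.05, 0.052, 0.021, 0.309, 0]
[-0.11, 0.23, 0.05, 0.051, 0.02, 0.309, 0]
[-0.11, 0.23, 0.05, 0.05, 0.019, 0.31, 0]
[-0.11, 0.23, 0.05, 0.048, 0.019, 0.31, 0]
[-0.11, 0.23, 0.05, 0.047, 0.018, 0.31, 0]
[-0.11, 0.23, 0.05, 0.046, 0.018, 0.31, 0]
[-0.11, 0.23, 0.05, 0.045, 0.017, 0.311, 0]
[-0.11, 0.23, 0.05, 0.043, 0.016, 0.311, 0]
[-0.11, 0.23, 0.05, 0.042, 0.016, 0.311, 0]
```

>>> drive_tool:
  rows:
    - [-0.1, 0.25, 0, 0.05, 0.02, 0.31, 0]
    - [-0.1, 0.25, 0, 0.05, 0.02, 0.31, 0]
    - [-0.1, 0.25, 0, 0.05, 0.02, 0.31, 0]
    - [-0.1, 0.25, 0, 0.05, 0.02, 0.31, 0]
    - [-0.1, 0.25, 0, 0.05, 0.02, 0.31, 0]
    - [-0.1, 0.25, 0, 0.05, 0.02, 0.31, 0]
    - [-0.1, 0.25, 0, 0.05, 0.02, 0.31, 0]
    - [-0.1, 0.25, 0, 0.04, 0.02, 0.31, 0]
    - [-0.1, 0.25, 0, 0.04, 0.02, 0.31, 0]
    - [0, 0, 0, 0, 0, 0, 0]
    - [0, 0, 0, 0, 0, 0, 0]

```text
clock: 18.9
tcp_pos: [0.4461, 0.0501, 0.0693]
ee_rot: [[0.11, -0.994, -0.001], [-0.994, -0.11, -0.01], [0.01, 0.002, -1.0]]
contact_force: [-0.6, 0.1, 0.2]
opening: 0.999
```

```bash
cat >> h.py <<'E'
def fit(cam,im,mask,box,z,c=None):
    x0,y0,x1,y1=box; m=np.zeros(mask.shape,np.uint8); m[y0:y1,x0:x1]=mask[y0:y1,x0:x1]*255
    k=max(cv2.findContours(m,0,1)[0],key=cv2.contourArea); e=cv2.fitEllipse(cv2.convexHull(k)); P=px2w(cam,e[0],z,c)
    print(np.round(e[0],1),np.round(e[1],1),P.round(4)); return P
E
python3 - <<'E'
from h import *
s=readout.observe(); c=cams.calibration("wrist"); im=cams.grab_frame("wrist"); hsv=cv2.cvtColor(im,cv2.COLOR_RGB2HSV)
cv2.imwrite("pics/w10.png",im[:,:,::-1])
u=w2px("wrist",[.4477,.0436,.004],c).astype(int); print(u)
P=fit("wrist",im,hsv[...,1]>110,(u[0]-60,u[1]-55,u[0]+60,u[1]+55),.006,c)
R=pose(-85,-90,180); plan([P[0],P[1],.012],R,5)
E
```

```text
[254 195]
[254.7 195.4] [77.1 79.2] [0.4478 0.043  0.006 ]
[0.02, -0.11, 0.26, 0.027, -0.004, 0.23, 0]
[0.02, -0.11, 0.26, 0.027, -0.004, 0.23, 0]
[0.02, -0.11, 0.26, 0.027, -0.004, 0.23, 0]
[0.02, -0.11, 0.26, 0.028, -0.004, 0.23, 0]
[0.02, -0.11, 0.26, 0.028, -0.004, 0.23, 0]
```

>>> drive_tool:
  rows:
    - [0, -0.1, 0.25, 0.03, 0, 0.24, 0]
    - [0, -0.1, 0.25, 0.03, 0, 0.24, 0]
    - [0, -0.1, 0.25, 0.03, 0, 0.24, 0]
    - [0, -0.1, 0.25, 0.03, 0, 0.24, 0]
    - [0, -0.1, 0.25, 0.02, 0, 0.2, 0]
    - [0, 0, 0, 0, 0, 0, 0]
    - [0, 0, 0, 0, 0, 0, 0]

```text
clock: 19.65
tcp_pos: [0.4519, 0.0435, 0.0148]
ee_rot: [[0.089, -0.996, 0.008], [-0.996, -0.089, -0.002], [0.003, -0.008, -1.0]]
contact_force: [0.1, -0.4, 0.1]
opening: 0.999
```

>>> drive_tool:
  rows:
    - [0, 0, 0, 0, 0.07, 0.12, 0]
    - [0, 0, 0, 0, 0, 0.12, 0]
    - [0, 0, 0, 0, 0, 0.1, 0]
    - [0, 0, 0, 0, 0, 0.06, 0]
    - [0, 0, 0, 0, 0, 0, 0]

```text
clock: 20.15
tcp_pos: [0.4492, 0.0433, -0.0056]
ee_rot: [[0.09, -0.996, 0.01], [-0.996, -0.09, -0.002], [0.003, -0.01, -1.0]]
contact_force: [-0.0, 0.3, 0.5]
opening: 0.996
```

>>> drive_tool:
  rows:
    - [0, 0, 0, 0, 0, 0, 1]
    - [0, 0, 0, 0, 0, 0, 1]
    - [0, 0, 0, 0, 0, 0, 1]
    - [0, 0, 0, 0, 0, 0, 1]
    - [0, 0, 0, 0, 0, 0, 1]
    - [0, 0, 0, 0, 0, 0, 1]
  newtons: 40

```text
clock: 20.75
tcp_pos: [0.4479, 0.0431, -0.0043]
ee_rot: [[0.09, -0.996, 0.008], [-0.996, -0.09, -0.003], [0.003, -0.008, -1.0]]
contact_force: [0.0, -0.3, -0.4]
opening: 0.704
```

>>> drive_tool:
  rows:
    - [0, 0, 0, 0, 0, -0.1, 1]
    - [0, 0, 0, 0, 0, -0.2, 1]
    - [0, 0, 0, 0, 0, -0.25, 1]
    - [0, 0, 0, 0, 0, -0.25, 1]
    - [0, 0, 0, 0, 0, -0.25, 1]
    - [0, 0, 0, 0, 0, -0.25, 1]
    - [0, 0, 0, 0, 0, -0.25, 1]
    - [0, 0, 0, 0, 0, -0.25, 1]
    - [0, 0, 0, 0, 0, 0, 1]

```text
clock: 21.65
tcp_pos: [0.4476, 0.0434, 0.0943]
ee_rot: [[0.09, -0.996, 0.01], [-0.996, -0.09, -0.003], [0.004, -0.01, -1.0]]
contact_force: [0.4, 0.6, -1.1]
opening: 0.702
```

Run:
```python
from h import *
s=readout.observe(); c=cams.calibration("wrist"); im=cams.grab_frame("wrist"); hsv=cv2.cvtColor(im,cv2.COLOR_RGB2HSV)
cv2.imwrite("pics/w11.png",im[:,:,::-1]); T=s["tcp_pos"]
u=w2px("wrist",T+[0,0,.012],c).astype(int); print(u)
P=fit("wrist",im,hsv[...,1]>110,(u[0]-75,u[1]-60,u[0]+75,u[1]+60),T[2]+.012,c)
print((s["ee_rot"].T@(P-T)).round(4), T, s["joint_pos"].round(1))
R=pose(-81,-90,180); plan([.6307,.023,.09],R,12,1)
```

```text
[255 250]
[256.2 247.8] [108.5 120. ] [0.4476 0.042  0.1063]
[ 0.0015  0.     -0.012 ] [0.44761571 0.04344658 0.09430539] [ -3.7  15.9 -32.8  40.7  -0.1 -98.9]
[-0.04, -0.02, -0.32, 0.061, -0.301, 0.009, 1]
[-0.04, -0.02, -0.32, 0.063, -0.301, 0.009, 1]
[-0.04, -0.02, -0.32, 0.065, -0.301, 0.008, 1]
[-0.04, -0.02, -0.32, 0.067, -0.3, 0.008, 1]
[-0.04, -0.02, -0.32, 0.068, -0.3, 0.008, 1]
[-0.04, -0.02, -0.32, 0.07, -0.3, 0.008, 1]
[-0.04, -0.02, -0.32, 0.072, -0.299, 0.007, 1]
[-0.04, -0.02, -0.32, 0.073, -0.299, 0.007, 1]
[-0.04, -0.02, -0.32, 0.075, -0.298, 0.007, 1]
[-0.04, -0.02, -0.32, 0.077, -0.298, 0.007, 1]
[-0.04, -0.02, -0.32, 0.078, -0.298, 0.006, 1]
[-0.04, -0.02, -0.32, 0.08, -0.297, 0.006, 1]
```

Strainer_a is held and centred, its centre ~8 mm above the TCP. I'll go next to the seat and re-measure it before lowering.

>>> drive_tool:
  rows:
    - [0, 0, -0.3, -0.05, -0.33, -0.05, 1]
    - [0, 0, -0.3, -0.05, -0.33, -0.05, 1]
    - [0, 0, -0.3, -0.05, -0.33, -0.05, 1]
    - [0, 0, -0.3, -0.05, -0.33, -0.05, 1]
    - [0, 0, -0.3, -0.05, -0.33, -0.05, 1]
    - [0, 0, -0.3, -0.05, -0.33, -0.05, 1]
    - [0, 0, -0.3, -0.05, -0.33, -0.05, 1]
    - [0, 0, -0.3, -0.05, -0.33, -0.05, 1]
    - [0, 0, -0.3, -0.05, -0.33, -0.05, 1]
    - [0, 0, -0.3, -0.05, -0.33, -0.05, 1]
    - [0, 0, -0.3, -0.05, -0.33, -0.05, 1]
    - [0, 0, 0, 0, 0, 0, 1]

```text
clock: 22.9
tcp_pos: [0.6246, 0.0939, 0.1143]
ee_rot: [[0.149, -0.989, -0.004], [-0.989, -0.149, -0.003], [0.002, 0.004, -1.0]]
contact_force: [1.1, 0.2, -0.3]
opening: 0.702
```

Run:
```python
from h import *
s=readout.observe(); c=cams.calibration("wrist"); im=cams.grab_frame("wrist"); hsv=cv2.cvtColor(im,cv2.COLOR_RGB2HSV)
cv2.imwrite("pics/w12.png",im[:,:,::-1]); print(s["tcp_pos"])
for q in([.6307,.023,.022],[.615,-.076,.022]):
    u=w2px("wrist",q,c).astype(int); b=(max(u[0]-55,0),max(u[1]-55,0),u[0]+55,u[1]+55); print(u)
    fit("wrist",im,hsv[...,2]<60,b,.022,c)
R=pose(-81,-90,180); plan([.6307,.023,.09],R,8,1)
```

```text
[0.62457112 0.09389041 0.1142715 ]
[261 109]
[257.2 109.1] [68.8 72.5] [0.6339 0.0232 0.022 ]
[303 -28]
[297.4 -17.3] [71.2 82.4] [ 0.6183 -0.0684  0.022 ]
[0.04, -0.01, -0.06, 0.177, 0.007, 0.06, 1]
[0.04, -0.01, -0.06, 0.177, 0.007, 0.06, 1]
[0.04, -0.01, -0.06, 0.177, 0.008, 0.06, 1]
[0.04, -0.01, -0.06, 0.177, 0.008, 0.06, 1]
[0.04, -0.01, -0.06, 0.177, 0.008, 0.06, 1]
[0.04, -0.01, -0.06, 0.177, 0.008, 0.06, 1]
[0.04, -0.01, -0.06, 0.177, 0.009, 0.06, 1]
[0.04, -0.01, -0.06, 0.177, 0.009, 0.06, 1]
```

View pics/w12.png

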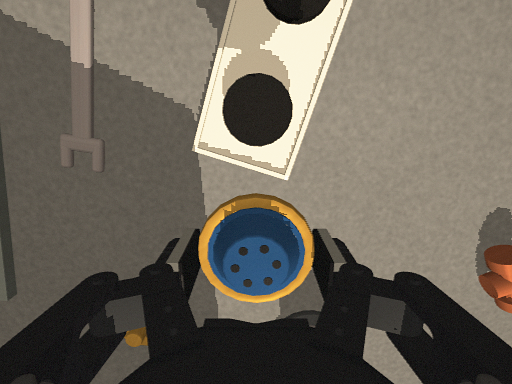

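Seat at (257,109) → (0.633, 0.023). Strainer_a is held level, dome up, at (256,248). I'll move over the seat.

Run:
```python
from h import *
R=pose(-81,-90,180); plan([.633,.0243,.06],R,8,1)
```

```text
[0.04, -0.01, -0.06, 0.175, 0.001, 0.135, 1]
[0.04, -0.01, -0.06, 0.175, 0.001, 0.135, 1]
[0.04, -0.01, -0.06, 0.175, 0.001, 0.135, 1]
[0.04, -0.01, -0.06, 0.175, 0.001, 0.135, 1]
[0.04, -0.01, -0.06, 0.175, 0.002, 0.135, 1]
[0.04, -0.01, -0.06, 0.175, 0.002, 0.135, 1]
[0.04, -0.01, -0.06, 0.175, 0.002, 0.135, 1]
[0.04, -0.01, -0.06, 0.175, 0.002, 0.135, 1]
```

>>> drive_tool:
  rows:
    - [0, 0, 0, 0.175, 0, 0.135, 1]
    - [0, 0, 0, 0.175, 0, 0.135, 1]
    - [0, 0, 0, 0.175, 0, 0.135, 1]
    - [0, 0, 0, 0.175, 0, 0.135, 1]
    - [0, 0, 0, 0.175, 0, 0.135, 1]
    - [0, 0, 0, 0.175, 0, 0.135, 1]
    - [0, 0, 0, 0.175, 0, 0.135, 1]
    - [0, 0, 0, 0.175, 0, 0.135, 1]
    - [0, 0, 0, 0, 0, 0, 1]
    - [0, 0, 0, 0, 0, 0, 1]

```text
clock: 23.95
tcp_pos: [0.6295, 0.0157, 0.0529]
ee_rot: [[0.146, -0.989, -0.011], [-0.989, -0.146, -0.003], [0.002, 0.011, -1.0]]
contact_force: [0.2, 0.4, -0.3]
opening: 0.703
```

>>> drive_tool:
  rows:
    - [-0.3, 0, 0, -0.08, -0.05, 0.1, 1]
    - [-0.3, 0, 0, -0.08, -0.04, 0.12, 1]
    - [0, 0, 0, 0, 0, 0.12, 1]
    - [0, 0, 0, 0, 0, 0.12, 1]
    - [0, 0, 0, 0, 0, 0.1, 1]
    - [0, 0, 0, 0, 0, 0, 1]
    - [0, 0, 0, 0, 0, 0, 1]

```text
clock: 24.65
tcp_pos: [0.6326, 0.0269, 0.0225]
ee_rot: [[0.148, -0.989, -0.022], [-0.989, -0.148, -0.005], [0.001, 0.022, -1.0]]
contact_force: [0.4, -0.8, -0.6]
opening: 0.706
```

>>> drive_tool:
  rows:
    - [0.7, 0, 0, 0.03, -0.01, 0, 1]
    - [0.6, 0, 0, 0.02, 0, 0.03, 1]
    - [0, 0, 0, 0, 0, 0.03, 1]
    - [0, 0, 0, 0, 0, 0.02, 1]
    - [0, 0, 0, 0, 0, 0, 1]

```text
clock: 25.15
tcp_pos: [0.6338, 0.0238, 0.019]
ee_rot: [[0.148, -0.989, 0.004], [-0.989, -0.148, -0.001], [0.002, -0.004, -1.0]]
contact_force: [-0.6, 0.3, -0.4]
opening: 0.705
```

>>> drive_tool:
  rows:
    - [0, 0, 0, 0, 0, 0.02, 1]
    - [0, 0, 0, 0, 0, 0, 1]
    - [0, 0, 0, 0, 0, 0, 0]
    - [0, 0, 0, 0, 0, 0, 0]
    - [0, 0, 0, 0, 0, 0, 0]
    - [0, 0, 0, 0, 0, 0, 0]
    - [0, 0, 0, 0, 0, -0.1, 0]
    - [0, 0, 0, 0, 0, -0.2, 0]
    - [0, 0, 0, 0, 0, -0.4, 0]
    - [0, 0, 0, 0, 0, -0.6, 0]
    - [0, 0, 0, 0, 0, -0.7, 0]
    - [0, 0, 0, 0, 0, -0.7, 0]

```text
clock: 26.35
tcp_pos: [0.6304, 0.0242, 0.1561]
ee_rot: [[0.148, -0.989, -0.003], [-0.989, -0.148, -0.001], [0.0, 0.004, -1.0]]
contact_force: [0.6, 0.1, -1.0]
opening: 0.999
```

Run:
```python
from h import *
s=readout.observe(); c=cams.calibration("wrist"); im=cams.grab_frame("wrist"); hsv=cv2.cvtColor(im,cv2.COLOR_RGB2HSV)
cv2.imwrite("pics/w13.png",im[:,:,::-1])
for q,m,z in(([.633,.023,.026],hsv[...,1]>110,.028),([.616,-.074,.022],hsv[...,2]<60,.022)):
    u=w2px("wrist",q,c).astype(int); b=(u[0]-50,max(u[1]-45,0),u[0]+50,u[1]+45); print(u)
    fit("wrist",im,m,b,z,c)
print(s["joint_pos"].round(1))
R=pose(-81,-90,180); plan([.54,.25,.17],R,12)
```

```text
[253 180]
[251.9 181.4] [59.8 60.5] [0.6342 0.0236 0.028 ]
[286  82]
[284.4  80.6] [59.8 65.4] [ 0.618  -0.0753  0.022 ]
[-4.400e+00  3.100e+01  1.800e+00  6.100e+01 -1.000e-01 -1.029e+02]
[-0.02, -0.01, -0.04, -0.395, 0.098, -0.013, 0]
[-0.02, -0.01, -0.04, -0.396, 0.098, -0.013, 0]
[-0.02, -0.01, -0.04, -0.396, 0.098, -0.013, 0]
[-0.02, -0.01, -0.04, -0.396, 0.098, -0.013, 0]
[-0.02, -0.01, -0.04, -0.396, 0.097, -0.013, 0]
[-0.02, -0.01, -0.04, -0.396, 0.097, -0.013, 0]
[-0.02, -0.01, -0.04, -0.396, 0.097, -0.013, 0]
[-0.02, -0.01, -0.04, -0.396, 0.096, -0.013, 0]
[-0.02, -0.01, -0.04, -0.396, 0.096, -0.013, 0]
[-0.02, -0.01, -0.04, -0.396, 0.096, -0.012, 0]
[-0.02, -0.01, -0.04, -0.396, 0.096, -0.012, 0]
[-0.02, -0.01, -0.04, -0.396, 0.095, -0.012, 0]
```

Strainer_a is within 1 mm of its seat centre, and the two seats measure 99.8 mm apart, as they should. Now over the post stack.

>>> drive_tool:
  rows:
    - [0, 0, 0, -0.3, 0.08, -0.01, 0]
    - [0, 0, 0, -0.4, 0.1, -0.01, 0]
    - [0, 0, 0, -0.4, 0.1, -0.01, 0]
    - [0, 0, 0, -0.4, 0.1, -0.01, 0]
    - [0, 0, 0, -0.4, 0.1, -0.01, 0]
    - [0, 0, 0, -0.4, 0.1, -0.01, 0]
    - [0, 0, 0, -0.4, 0.1, -0.01, 0]
    - [0, 0, 0, -0.4, 0.1, -0.01, 0]
    - [0, 0, 0, -0.4, 0.1, -0.01, 0]
    - [0, 0, 0, -0.4, 0.1, -0.01, 0]
    - [0, 0, 0, -0.4, 0.1, -0.01, 0]
    - [0, 0, 0, 0, 0, 0, 0]

```text
clock: 27.6
tcp_pos: [0.5389, 0.2423, 0.1718]
ee_rot: [[0.149, -0.989, 0.007], [-0.989, -0.149, 0.0], [0.001, -0.007, -1.0]]
contact_force: [0.3, 0.3, -0.6]
opening: 1.001
```

Run:
```python
from h import *
s=readout.observe(); c=cams.calibration("wrist"); im=cams.grab_frame("wrist"); hsv=cv2.cvtColor(im,cv2.COLOR_RGB2HSV)
cv2.imwrite("pics/w14.png",im[:,:,::-1])
u=w2px("wrist",[.54,.26,.045],c).astype(int); b=(u[0]-55,u[1]-55,u[0]+55,u[1]+55); print(u)
P=fit("wrist",im,hsv[...,1]>110,b,.044,c)
find("strainer_b","wrist",.044)
print(s["joint_pos"].round(1))
R=pose(-81,-90,180); plan([P[0],P[1],.075],R,8)
```

```text
[253 199]
[253.1 202.3] [58.  59.9] [0.5394 0.2636 0.044 ]
strainer_b wrist 0.58 [253. 203.] [57. 58.] [0.5396 0.2634 0.044 ]
[ 17.2  25.6  -4.6  59.4  -0.1 -81.4]
[-0.05, -0.01, -0.07, -0.06, -0.004, 0.242, 0]
[-0.05, -0.01, -0.07, -0.059, -0.005, 0.242, 0]
[-0.05, -0.01, -0.07, -0.059, -0.005, 0.242, 0]
[-0.05, -0.01, -0.07, -0.059, -0.005, 0.242, 0]
[-0.05, -0.01, -0.07, -0.059, -0.006, 0.242, 0]
[-0.05, -0.01, -0.07, -0.059, -0.006, 0.242, 0]
[-0.05, -0.01, -0.07, -0.059, -0.006, 0.242, 0]
[-0.05, -0.01, -0.07, -0.059, -0.007, 0.242, 0]
```

>>> drive_tool:
  rows:
    - [0, 0, 0, -0.08, 0, 0.25, 0]
    - [0, 0, 0, -0.08, 0, 0.25, 0]
    - [0, 0, 0, -0.08, 0, 0.25, 0]
    - [0, 0, 0, -0.06, 0, 0.25, 0]
    - [0, 0, 0, -0.06, 0, 0.25, 0]
    - [0, 0, 0, -0.05, 0, 0.25, 0]
    - [0, 0, 0, -0.05, 0, 0.22, 0]
    - [0, 0, 0, -0.05, 0, 0.22, 0]
    - [0, 0, 0, 0, 0, 0, 0]
    - [0, 0, 0, 0, 0, 0, 0]

```text
clock: 28.75
tcp_pos: [0.5367, 0.2642, 0.0634]
ee_rot: [[0.144, -0.99, 0.004], [-0.99, -0.144, -0.003], [0.003, -0.004, -1.0]]
contact_force: [-0.8, 1.1, 0.8]
opening: 1.0
```

Run:
```python
from h import *
s=readout.observe(); c=cams.calibration("wrist"); im=cams.grab_frame("wrist"); hsv=cv2.cvtColor(im,cv2.COLOR_RGB2HSV)
u=w2px("wrist",[.5395,.2635,.045],c).astype(int); b=(u[0]-70,u[1]-60,u[0]+70,u[1]+60); print(u)
P=fit("wrist",im,hsv[...,1]>110,b,.044,c)
plan([P[0],P[1],.030],s["ee_rot"],5)
```

```text
[251 225]
[251.9 224. ] [92.8 97.8] [0.5395 0.2632 0.044 ]
[0.0, -0.0, 0.0, 0.005, -0.011, 0.134, 0]
[0.0, -0.0, 0.0, 0.005, -0.011, 0.134, 0]
[0.0, -0.0, 0.0, 0.005, -0.011, 0.134, 0]
[0.0, -0.0, 0.0, 0.005, -0.011, 0.134, 0]
[0.0, -0.0, 0.0, 0.005, -0.011, 0.134, 0]
```

>>> drive_tool:
  rows:
    - [0, 0, 0, 0, -0.05, 0.14, 0]
    - [0, 0, 0, 0, 0, 0.14, 0]
    - [0, 0, 0, 0, 0, 0.14, 0]
    - [0, 0, 0, 0, 0, 0.14, 0]
    - [0, 0, 0, 0, 0, 0.12, 0]
    - [0, 0, 0, 0, 0, 0, 0]
    - [0, 0, 0, 0, 0, 0, 0]

```text
clock: 29.5
tcp_pos: [0.5405, 0.2644, 0.0276]
ee_rot: [[0.143, -0.99, 0.006], [-0.99, -0.143, -0.002], [0.003, -0.006, -1.0]]
contact_force: [0.0, -0.4, -0.7]
opening: 0.998
```

>>> drive_tool:
  rows:
    - [0, 0, 0, 0, 0, 0, 1]
    - [0, 0, 0, 0, 0, 0, 1]
    - [0, 0, 0, 0, 0, 0, 1]
    - [0, 0, 0, 0, 0, 0, 1]
    - [0, 0, 0, 0, 0, 0, 1]
    - [0, 0, 0, 0, 0, 0, 1]
  newtons: 40

```text
clock: 30.1
tcp_pos: [0.5411, 0.2647, 0.0291]
ee_rot: [[0.143, -0.99, 0.008], [-0.99, -0.143, -0.001], [0.002, -0.007, -1.0]]
contact_force: [-0.1, -0.3, -0.2]
opening: 0.71
```

>>> drive_tool:
  rows:
    - [0, 0, 0, 0, 0, -0.05, 1]
    - [0, 0, 0, 0, 0, -0.1, 1]
    - [0, 0, 0, 0, 0, -0.15, 1]
    - [0, 0, 0, 0, 0, -0.2, 1]
    - [0, 0, 0, 0, 0, -0.25, 1]
    - [0, 0, 0, 0, 0, -0.3, 1]
    - [0, 0, 0, 0, 0, -0.3, 1]
    - [0, 0, 0, 0, 0, -0.3, 1]
    - [0, 0, 0, 0, 0, -0.3, 1]
    - [0, 0, 0, 0, 0, -0.3, 1]
    - [0, 0, 0, 0, 0, 0, 1]

```text
clock: 31.2
tcp_pos: [0.5414, 0.2653, 0.1546]
ee_rot: [[0.143, -0.99, 0.013], [-0.99, -0.143, 0.001], [0.001, -0.013, -1.0]]
contact_force: [0.2, 0.5, 0.6]
opening: 0.704
```

Run:
```python
from h import *
s=readout.observe(); T=s["tcp_pos"]; c=cams.calibration("wrist"); im=cams.grab_frame("wrist"); hsv=cv2.cvtColor(im,cv2.COLOR_RGB2HSV)
cv2.imwrite("pics/w15.png",im[:,:,::-1])
u=w2px("wrist",T+[0,0,.0164],c).astype(int); P=fit("wrist",im,hsv[...,1]>110,(u[0]-75,u[1]-60,u[0]+75,u[1]+60),T[2]+.0164,c)
print((s["ee_rot"].T@(P-T)).round(4))
find("lower_hat","scene",.036); find("lower_cup","scene",.036)
R=pose(-81,-90,180); plan([.618,-.0738,.13],R,20,1)
```

```text
[256.1 249.3] [116.4 121.6] [0.5415 0.2624 0.171 ]
[ 0.003   0.0001 -0.0164]
lower_hat scene 0.57 [302. 152.] [10. 14.] [0.5409 0.2666 0.036 ]
lower_hat scene 0.24 [327. 124.] [16. 34.] [0.5266 0.4796 0.036 ]
lower_cup scene 0.5 [207. 243.] [17. 20.] [ 0.5456 -0.2533  0.036 ]
[-0.02, -0.01, -0.04, 0.346, -0.029, 0.022, 1]
[-0.02, -0.01, -0.04, 0.346, -0.029, 0.022, 1]
[-0.02, -0.01, -0.04, 0.346, -0.029, 0.022, 1]
[-0.02, -0.01, -0.04, 0.346, -0.029, 0.022, 1]
[-0.02, -0.01, -0.04, 0.346, -0.028, 0.022, 1]
[-0.02, -0.01, -0.04, 0.346, -0.028, 0.021, 1]
[-0.02, -0.01, -0.04, 0.346, -0.028, 0.021, 1]
[-0.02, -0.01, -0.04, 0.346, -0.028, 0.021, 1]
[-0.02, -0.01, -0.04, 0.346, -0.027, 0.021, 1]
[-0.02, -0.01, -0.04, 0.346, -0.027, 0.021, 1]
[-0.02, -0.01, -0.04, 0.346, -0.027, 0.021, 1]
[-0.02, -0.01, -0.04, 0.346, -0.027, 0.021, 1]
[-0.02, -0.01, -0.04, 0.346, -0.027, 0.021, 1]
[-0.02, -0.01, -0.04, 0.346, -0.026, 0.021, 1]
[-0.02, -0.01, -0.04, 0.346, -0.026, 0.021, 1]
[-0.02, -0.01, -0.04, 0.346, -0.026, 0.021, 1]
[-0.02, -0.01, -0.04, 0.346, -0.026, 0.021, 1]
[-0.02, -0.01, -0.04, 0.346, -0.025, 0.021, 1]
[-0.02, -0.01, -0.04, 0.346, -0.025, 0.021, 1]
[-0.02, -0.01, -0.04, 0.347, -0.025, 0.021, 1]
```

>>> drive_tool:
  rows:
    - [0, 0, 0, 0.25, -0.03, 0, 1]
    - [0, 0, 0, 0.4, -0.03, 0, 1]
    - [0, 0, 0, 0.5, -0.04, 0, 1]
    - [0, 0, 0, 0.5, -0.04, 0, 1]
    - [0, 0, 0, 0.5, -0.04, 0, 1]
    - [0, 0, 0, 0.5, -0.04, 0, 1]
    - [0, 0, 0, 0.5, -0.04, 0, 1]
    - [0, 0, 0, 0.5, -0.04, 0, 1]
    - [0, 0, 0, 0.5, -0.04, 0, 1]
    - [0, 0, 0, 0.5, -0.04, 0, 1]
    - [0, 0, 0, 0.5, -0.04, 0, 1]
    - [0, 0, 0, 0.5, -0.04, 0, 1]

```text
clock: 32.65
tcp_pos: [0.5998, -0.0295, 0.1435]
ee_rot: [[0.146, -0.989, -0.006], [-0.989, -0.145, -0.004], [0.004, 0.007, -1.0]]
contact_force: [0.4, -0.3, -1.4]
opening: 0.706
```

Run:
```python
from h import *
s=readout.observe(); c=cams.calibration("wrist"); im=cams.grab_frame("wrist"); hsv=cv2.cvtColor(im,cv2.COLOR_RGB2HSV)
u=w2px("wrist",[.618,-.075,.022],c).astype(int); print(u); fit("wrist",im,hsv[...,2]<60,(u[0]-55,max(0,u[1]-45),u[0]+55,u[1]+50),.022,c)
R=pose(-81,-90,180); plan([.618,-.0735,.06],R,10,1)
```

```text
[243 135]
[243.2 135. ] [59.4 61.3] [ 0.6179 -0.0754  0.022 ]
[0.04, -0.03, -0.08, 0.084, -0.024, 0.167, 1]
[0.04, -0.03, -0.08, 0.084, -0.023, 0.167, 1]
[0.04, -0.03, -0.08, 0.084, -0.023, 0.167, 1]
[0.04, -0.03, -0.08, 0.084, -0.023, 0.167, 1]
[0.04, -0.03, -0.08, 0.084, -0.023, 0.167, 1]
[0.04, -0.03, -0.08, 0.084, -0.023, 0.167, 1]
[0.04, -0.03, -0.08, 0.084, -0.022, 0.167, 1]
[0.04, -0.03, -0.08, 0.084, -0.022, 0.167, 1]
[0.04, -0.03, -0.08, 0.085, -0.022, 0.167, 1]
[0.04, -0.03, -0.08, 0.085, -0.022, 0.167, 1]
```

>>> drive_tool:
  rows:
    - [0, 0, -0.1, 0.1, -0.035, 0.1, 1]
    - [0, 0, -0.1, 0.1, -0.035, 0.17, 1]
    - [0, 0, -0.1, 0.1, -0.035, 0.17, 1]
    - [0, 0, -0.1, 0.09, -0.03, 0.17, 1]
    - [0, 0, -0.1, 0.09, -0.03, 0.17, 1]
    - [0, 0, -0.1, 0.09, -0.02, 0.17, 1]
    - [0, 0, -0.1, 0.09, -0.02, 0.17, 1]
    - [0, 0, -0.1, 0.09, -0.02, 0.17, 1]
    - [0, 0, 0, 0.05, 0, 0.17, 1]
    - [0, 0, 0, 0, 0, 0, 1]
    - [0, 0, 0, 0, 0, 0, 1]

```text
clock: 33.8
tcp_pos: [0.6162, -0.0751, 0.0608]
ee_rot: [[0.158, -0.987, -0.011], [-0.987, -0.158, -0.005], [0.004, 0.011, -1.0]]
contact_force: [0.8, 0.6, -0.6]
opening: 0.707
```

Run:
```python
from h import *
R=pose(-81,-90,180); plan([.618,-.0735,.015],R,5,1)
```

```text
[0.13, -0.04, 0.02, -0.006, -0.01, 0.183, 1]
[0.13, -0.04, 0.02, -0.006, -0.01, 0.183, 1]
[0.13, -0.04, 0.02, -0.005, -0.009, 0.183, 1]
[0.13, -0.04, 0.02, -0.005, -0.009, 0.183, 1]
[0.13, -0.04, 0.02, -0.005, -0.009, 0.183, 1]
```

>>> drive_tool:
  rows:
    - [0.15, 0, 0, -0.01, -0.01, 0.15, 1]
    - [0.15, 0, 0, -0.01, -0.01, 0.17, 1]
    - [0.15, 0, 0, -0.01, -0.01, 0.17, 1]
    - [0.15, 0, 0, 0, -0.01, 0.17, 1]
    - [0.15, 0, 0, 0, 0, 0.12, 1]
    - [0, 0, 0, 0, 0, 0, 1]
    - [0, 0, 0, 0, 0, 0, 1]

```text
clock: 34.5
tcp_pos: [0.6179, -0.0727, 0.0187]
ee_rot: [[0.159, -0.987, 0.004], [-0.987, -0.159, -0.003], [0.004, -0.003, -1.0]]
contact_force: [-0.4, -0.0, 0.1]
opening: 0.703
```

>>> drive_tool:
  rows:
    - [0, 0, 0, 0.01, 0, 0.03, 1]
    - [0, 0, 0, 0, 0, 0.03, 1]
    - [0, 0, 0, 0, 0, 0.03, 1]
    - [0, 0, 0, 0, 0, 0, 1]
    - [0, 0, 0, 0, 0, 0, 1]

```text
clock: 35.0
tcp_pos: [0.6189, -0.0735, 0.0148]
ee_rot: [[0.159, -0.987, 0.006], [-0.987, -0.159, -0.003], [0.004, -0.005, -1.0]]
contact_force: [-0.4, 0.3, -1.4]
opening: 0.706
```

>>> drive_tool:
  rows:
    - [0, 0, 0, 0, 0, 0.02, 1]
    - [0, 0, 0, 0, 0, 0, 1]
    - [0, 0, 0, 0, 0, 0, 0]
    - [0, 0, 0, 0, 0, 0, 0]
    - [0, 0, 0, 0, 0, 0, 0]
    - [0, 0, 0, 0, 0, 0, 0]
    - [0, 0, 0, 0, 0, -0.1, 0]
    - [0, 0, 0, 0, 0, -0.2, 0]
    - [0, 0, 0, 0, 0, -0.4, 0]
    - [0, 0, 0, 0, 0, -0.7, 0]
    - [0, 0, 0, 0, 0, -0.8, 0]
    - [0, 0, 0, 0, 0, -0.8, 0]

```text
clock: 36.2
tcp_pos: [0.6145, -0.0722, 0.1667]
ee_rot: [[0.159, -0.987, -0.003], [-0.987, -0.159, -0.001], [0.001, 0.003, -1.0]]
contact_force: [-0.1, 0.2, 0.1]
opening: 1.003
```

>>> drive_tool:
  rows:
    - [0, 0, 0, -0.4, 0.3, -0.4, 0]
    - [0, 0, 0, -0.4, 0.3, -0.4, 0]
    - [0, 0, 0, -0.4, 0.3, -0.4, 0]
    - [0, 0, 0, -0.4, 0.3, -0.4, 0]
    - [0, 0, 0, 0, 0.3, 0, 0]
    - [0, 0, 0, 0, 0, 0, 0]
    - [0, 0, 0, 0, 0, 0, 0]

```text
clock: 36.9
tcp_pos: [0.5285, -0.0033, 0.2634]
ee_rot: [[0.158, -0.987, 0.016], [-0.987, -0.158, -0.005], [0.007, -0.016, -1.0]]
contact_force: [-0.0, 0.9, -0.7]
opening: 1.002
```

Run:
```python
from h import *
s=readout.observe(); c=cams.calibration("wrist"); im=cams.grab_frame("wrist"); hsv=cv2.cvtColor(im,cv2.COLOR_RGB2HSV)
for q in([.634,.0235,.028],[.618,-.075,.028]):
    u=w2px("wrist",q,c).astype(int); print(u); fit("wrist",im,hsv[...,1]>110,(max(0,u[0]-45),max(0,u[1]-45),u[0]+45,u[1]+45),.028,c)
b=cams.grab_frame("scene"); 
cv2.imwrite("pics/fin.png",np.hstack([cv2.resize(im,(400,400)),cv2.resize(b[110:290,170:350],(400,400),interpolation=2)])[:,:,::-1])
```

```text
[180 170]
[181.2 170.5] [43.5 45.2] [0.6334 0.0234 0.028 ]
[199  99]
[198.7  99.9] [47. 50.] [ 0.619  -0.0739  0.028 ]
```

View pics/fin.png

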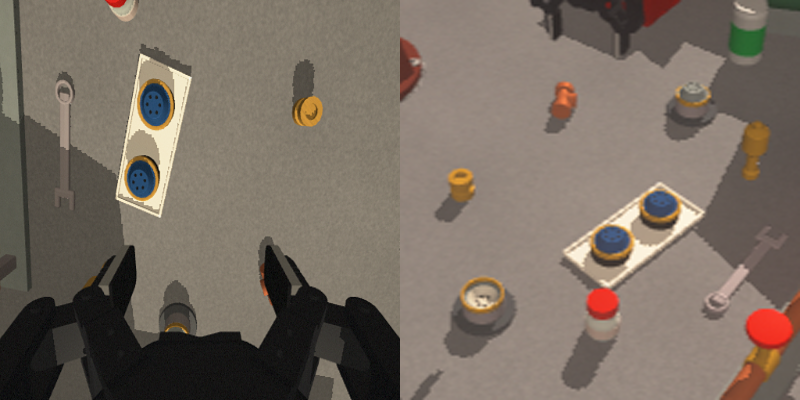

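Both strainers are on the seats, dome up, and both grey strainers are still on their stands. Handing in.

```bash
python3 -c "
from cell import job; print(job.finish_job())"
```

```text
the job is handed in; nothing more can be done
None
```

Both blue strainers are on the drain tray, one on each seat and both dome up; I handed the job in at about 37 s of the 64 s. No verdict is reported, so the result rests on my own last checks.

**What I did**
- **strainer_a:** I lifted it off the cup stand with a tilted grasp and rolled it 180°. I set it leaning on the free bench so it toppled dome up, then picked it up again from above and placed it on a seat.
- **strainer_b:** I lifted it straight off the post stand and placed it on the other seat.

**Last checks**
- **Centring:** in the last wrist picture strainer_a was about 1 mm from its seat's centre and strainer_b about 2 mm. The limit is 10 mm.
- **Lower strainers:** both grey strainers still showed on their stands the right way up. I judged their centring only from the scene camera, not close up.
- **Bystanders:** the last picture shows the coupling, pipe tee, jar, air vent, can and wrench standing where they were. I did not re-measure any bystander, and the cleaner and brush were outside that picture. No stray contact showed in the force readings at the end of each move.

**What disagreed:** the first rough points from the side camera were 15–20 mm off the scene camera in y, so I used the wrist camera instead. My first tilted approach hit joint 3's limit, so I switched to a sideways tilt.

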